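# Strip a gear stack off its stud into the kit tray

## Task

First clear all the ball bearings off the dark kit tray and lay them flat, side by side, in the white tray. Then strip the stack off the stud from the top down, one part at a time, setting each down on its own coloured pad in the kit tray before taking the next: the wing nut on the red pad, the brass washer on yellow, the red bracket flat on blue with its tab up, and the gear flat on green, each near the middle of its pad. Leave the oil can, the carton and the wrench where they are.

Things in the scene. Friction and masses are not known exactly. Their poses are not given: they have to be found in the camera images.
- fixture: strip-down fixture, fixed to the bench: blue round base 100 mm across and 12 mm high, on it a dark boss 36 mm across whose top is 32 mm above the bench, and on that a vertical smooth steel stud 12 mm in diameter ending 92 mm above the bench. Origin: on the stud's axis at bench level; z up. At the start, from the boss upwards, it carries gear, bracket, washer and wing nut, each loose with about 3 mm of play in diameter; nothing is threaded, each lifts straight off
- wing_nut: steel wing nut, top of the stack, already run loose: square hub 26 x 26 mm and 16 mm high with a through hole, two wings 8 mm thick along its x axis, about 65 mm across the wing tips, which rise to 29 mm above the underside. The hub's flat sides facing +y and -y are free to be gripped. Origin: centre of its underside; z up. 70 g
- washer: thick brass washer, 40 mm across, 12 mm thick, 15.6 mm hole. Origin: its centre, at half thickness (6 mm above its underside); z along the hole. 80 g
- bracket: red steel L-bracket: flat plate 85 x 36 mm, 10 mm thick, long along its x axis from x = -30 to x = +55 mm, hole for the stud at the origin; at the +x end an upright tab 6 mm thick, 36 mm wide, its top 30 mm above the underside. Centre of mass about 18 mm from the hole towards the tab. Origin: on the hole's axis at the underside; z up. 200 g
- gear: steel gear, 54 mm across, 18 mm thick, 15.6 mm hole; sits on the boss. Origin: its centre at half thickness (9 mm above its underside); z along the hole. 250 g
- bearing0: steel ball bearing, 52 mm across, 15 mm thick; at the start it lies on the kit tray, if present (three or all four of the four are). Origin: its centre at half thickness (7.5 mm above its underside); z along its bore. 130 g
- bearing1: steel ball bearing, 52 mm across, 15 mm thick; at the start it lies on the kit tray, if present (three or all four of the four are). Origin: its centre at half thickness (7.5 mm above its underside); z along its bore. 130 g
- bearing2: steel ball bearing, 52 mm across, 15 mm thick; at the start it lies on the kit tray, if present (three or all four of the four are). Origin: its centre at half thickness (7.5 mm above its underside); z along its bore. 130 g
- bearing3: steel ball bearing, 52 mm across, 15 mm thick; at the start it lies on the kit tray, if present (three or all four of the four are). Origin: its centre at half thickness (7.5 mm above its underside); z along its bore. 130 g
- strip_tray: dark steel kit tray, fixed: 200 mm along its x, 280 mm along its y, floor 3 mm thick, rim 3 mm wide and 7 mm above the bench (4 mm above the floor). Four coloured pads cover its floor, one in each quarter; which is where varies. Origin: centre of its underside; z up
- bearing_tray: white tray, fixed, empty at the start: 200 mm along its x, 280 mm along its y, floor 3 mm thick, rim 3 mm wide and 7 mm above the bench (4 mm above the floor). Origin: centre of its underside; z up
- pad_red: red pad painted on the kit tray's floor, 88 mm along its x and 126 mm along its y, no thickness to speak of, parallel to the tray. Origin: its centre, on the tray's floor (3 mm above the bench)
- pad_yellow: yellow pad painted on the kit tray's floor, 88 mm along its x and 126 mm along its y, no thickness to speak of, parallel to the tray. Origin: its centre, on the tray's floor (3 mm above the bench)
- pad_blue: blue pad painted on the kit tray's floor, 88 mm along its x and 126 mm along its y, no thickness to speak of, parallel to the tray. Origin: its centre, on the tray's floor (3 mm above the bench)
- pad_green: green pad painted on the kit tray's floor, 88 mm along its x and 126 mm along its y, no thickness to speak of, parallel to the tray. Origin: its centre, on the tray's floor (3 mm above the bench)
- oil_can: bystander: upright green can 60 mm across, 100 mm high. Origin: centre of its underside
- carton: bystander: cardboard carton 90 x 110 x 55 mm. Origin: centre of its underside
- wrench: bystander: wrench 140 mm long lying on the bench. Origin: its middle, at bench level

How it is judged:
By the outcome, as a careful person would: the job done as asked, in the order asked, and still so for the second after the job is handed in, with the robot touching nothing.
Of bearing0, bearing1, bearing2, bearing3 only 3 to 4 are there at a start; the rules pass over those that are not, and their reading is None.
At some moment in a run one of bearing0, bearing1, bearing2, bearing3 may be knocked a few centimetres aside while the robot is not near it.
Once in a run the grip may slacken for a moment while it holds something.
It also fails if it takes over 200 s, if anything falls off the work surface, if the arm or the gripper's body presses on something with over 40 N, if the wrist force passes 120 N, or if a joint passes its speed limit or range.

## Robot

A 7-joint arm with a two-finger parallel gripper is mounted at the origin on the work surface. World frame = base frame: x ahead of the robot, y to its left, z up, the work surface at z = 0. Lengths are in m, angles in rad, forces in N, time in s.
With the tool pointing down it reaches from about 0.4 to 0.85 m from the base axis. Payload 6.9 kg.
Tool frame: the origin (TCP) lies midway between the tips of the shut fingers; the grasp point (between the pads) lies 19 mm behind it; z points along the fingers, y is the line along which they close (so a half turn about z gives the same grasp; the last joint's range is limited). The gripper opens to 85 mm and grips with 20 to 120 N. Pads are 22 mm wide; open, the fingers measure 114 mm over their backs; the gripper's body (76 mm by 85 mm) begins 54 mm behind the grasp point. The pads swing forward as they close: fully open they stand 13 mm farther back than shut.
Start: joints at [-1.196, 0.507, -0.238, 1.5, 0.126, 1.149, -0.155], TCP at [0.167, 0.602, 0.231] pointing down, gripper open.
Joint ranges: [-3.08, 3.08], [-0.24, 2.05], [-1.43, 1.35], [0, 2.5], [-1.52, 4.66], [0.17, 1.96], [-2.89, 2.89]. Speed limits (rad/s): [2.39, 2.39, 3.14, 3.14, 3.14, 3.14, 3.14].

## Interface

Orientations are given as a rotation vector (axis times angle).
In Python, from station import ctrl gives the robot as it stands. The module is installed in compiled form; this text tells all that it offers.
- The arm moves only by the shell command python3 -m handwheel 'ROWS'. ROWS is JSON, a list of rows, each a list of 3 entries, a list of its own where there are three numbers: the finger opening in cm, from 0 to 8.54, then the shift along the world's x, y, z in cm, then the turn, a rotation vector about the world's x, y, z in rad. In form: [[grip, [tx, ty, tz], [wx, wy, wz]], ...]. A call has 1 to 5 rows; each row shifts and turns the commanded pose from where the row before left it; what a row does not reach is not made up. A row lasts 1/12 s, in which the tool goes at most 41.7 mm and 7.16 degrees, less where a joint would pass 70% of its speed; a pose out of reach is approached as far as the arm can. A call is refused whole if a number of a shift passes 4.17 or a number of a turn 0.125, either way. A call with a gripper value outside its range is refused whole. The fingers move at their own pace and stop on an object; the grip force is fixed at half the most. Time passes only in rows, so rows that do not move let the fingers close. It gives the time, the measured TCP pose, the force, the opening and the grip force at its end, in the units of the state.
- ctrl.state(): the state, without advancing time (a new reading comes with each control period).
- ctrl.snapshot(name): name is "scene" or "top" or "wrist"; returns a dict with "image" (384x512x3 uint8, blue, green, red), "range_z" (384x512 float32, m along the optical axis (not along the pixel's ray), 0 where there is no reading), "K" (3x3 intrinsics, pixels), "pose" (4x4, takes a point from camera to world coordinates); the wrist camera has in their place "mount" (4x4, takes a point from camera to tool coordinates, whose origin is the TCP and whose axes are the flange's). Camera axes: x right, y down, z forward; pixel columns grow to the right and rows downward; lengths in m; the calibration is good to about 2 mm. A picture is of the moment at which its call begins: read the wrist's pose just before it.
- ctrl.job_done(): hands the job in; it is judged then, once.
The state is a dict: "time_s": time; "qpos": joint angles; "joint_vel": joint speeds; "effort": joint torques, N m; "ee_pos": TCP position; "eef_rot": TCP orientation; "ft_force": force on the tool from outside, world axes, zero at the start; "ft_torque": the same for the moment, N m; "gripper_width": opening from 0.0 (shut) to 1.0 (fully open); "gripper_force": force on a finger pad.
Only numpy, scipy, OpenCV 4.12 (cv2) and the standard library are available. Lean on these libraries where they do the work, as an engineer would, in place of code of your own. Each camera call takes 0.05 s, during which the arm holds its last target. There are 200 camera calls.

## Working session

There is one attempt and no reset: what is moved stays moved. The work goes in short steps, Python scripts to look and compute and a shell command to move; the robot and the scene stay as the last step left them, time stands still between calls to the robot, and variables do not carry over. Pictures are saved under pics/ and viewed, at most 14 in all, crops included, and the job is handed in when it is done.

```bash
mkdir -p pics; cat > h.py <<'E'
import numpy as np, cv2
from scipy.spatial.transform import Rotation as R
from station import ctrl
def cloud(s,pose=None):
    T=s["pose"] if pose is None else pose
    z=s["range_z"]; v,u=np.indices(z.shape); K=s["K"]
    P=np.stack([(u-K[0,2])/K[0,0]*z,(v-K[1,2])/K[1,1]*z,z],-1)
    W=P@T[:3,:3].T+T[:3,3]; W[z==0]=np.nan
    return W
def wristT(s,st):
    T=np.eye(4);T[:3,:3]=R.from_rotvec(st["eef_rot"]).as_matrix();T[:3,3]=st["ee_pos"]
    return T@s["mount"]
E
python3 - <<'E'
from h import *
st=ctrl.state();print(st)
for n in("top","scene"):
    s=ctrl.snapshot(n);cv2.imwrite(f"pics/{n}0.png",s["image"]);np.save(n+"0.npy",cloud(s));np.save(n+"0i.npy",s["image"])
    print(n,s["K"],s["pose"].round(3))
    W=cloud(s);print([(v,u,W[v,u].round(3)) for v in(60,190,320) for u in(60,256,450)])
E
```

```text
{'time_s': 0.0, 'qpos': array([-1.19547318,  0.50830597, -0.23752457,  1.501159  ,  0.12572365,
        1.14888733, -0.15483888]), 'joint_vel': array([ 0.00065571, -0.00157238,  0.00157371, -0.00070744,  0.00218862,
       -0.00249285,  0.00129923]), 'effort': array([-1.06547315e-03, -6.20591283e+01, -2.18685329e+00, -2.49641132e+01,
        1.26762839e-02,  1.22481905e-02, -2.94446033e-05]), 'ee_pos': array([0.16654704, 0.60187128, 0.23044043]), 'eef_rot': array([-4.22542554e-01, -3.11286533e+00,  2.76201521e-03]), 'ft_force': array([ 0.01682047, -0.0635766 ,  0.39354568]), 'ft_torque': array([ 0.0081461 ,  0.00793895, -0.02691597]), 'gripper_force': 0.0, 'gripper_width': 1.0036729616884197}
top [[433.95703801   0.         262.57725912]
 [  0.         433.95703801 196.02211605]
 [  0.           0.           1.        ]] [[ 0.011 -0.989  0.144  0.48 ]
 [-1.    -0.011 -0.    -0.   ]
 [ 0.002 -0.144 -0.99   1.031]
 [ 0.     0.     0.     1.   ]]
[(60, 60, array([0.97 , 0.512, 0.001])), (60, 256, array([ 1.338,  0.034, -0.753])), (60, 450, array([ 1.283, -0.751, -0.62 ])), (190, 60, arr
[... 206 characters left out ...]
)), (320, 450, array([ 0.346, -0.436,  0.001]))]
scene [[446.60476574   0.         256.25353548]
 [  0.         446.60476574 200.28168222]
 [  0.           0.           1.        ]] [[-0.078  0.724 -0.686  1.418]
 [ 0.997  0.048 -0.062  0.097]
 [-0.012 -0.688 -0.725  0.955]
 [ 0.     0.     0.     1.   ]]
[(60, 60, array([-0.814, -1.213, -0.325])), (60, 256, array([ 0.071, -0.018,  0.203])), (60, 450, array([-0.607,  0.857, -0.145])), (190, 60, array([ 0.519, -0.578,  0.006])), (190, 256, array([0.56 , 0.019, 0.088])), (190, 450, array([ 0.432,  0.592, -0.002])), (320, 60, array([ 0.935, -0.418, -0.   ])), (320, 256, array([0.904, 0.045, 0.003])), (320, 450, array([ 0.869,  0.498, -0.002]))]
```

View pics/top0.png

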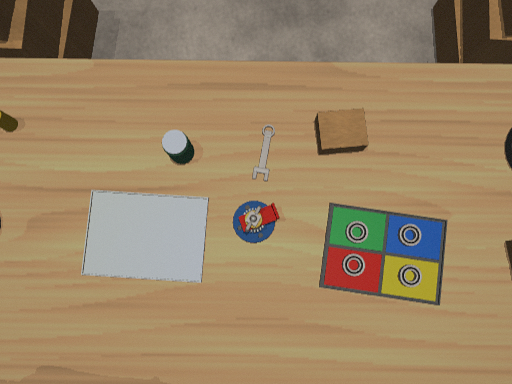

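View pics/scene0.png

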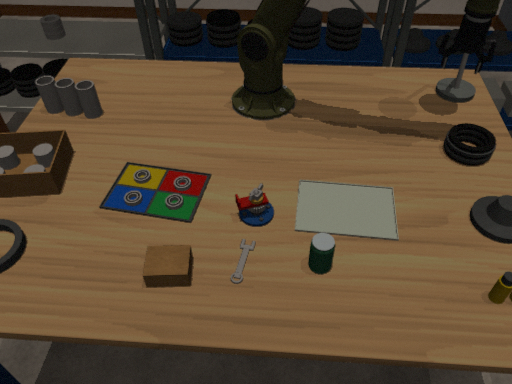

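The top view shows four bearings on the kit tray, at pixels (357,231), (410,235), (353,265) and (409,275). The white tray is at (146,237) and the stack at (256,218), with the bracket tab towards the right and up.

```bash
cat >> h.py <<'E'
def toplane(s,uv,z,T=None):
    T=s["pose"] if T is None else T
    uv=np.atleast_2d(uv).astype(float);K=s["K"]
    d=np.c_[(uv[:,0]-K[0,2])/K[0,0],(uv[:,1]-K[1,2])/K[1,1],np.ones(len(uv))]@T[:3,:3].T
    return T[:3,3]+d*((z-T[2,3])/d[:,2])[:,None]
def masks(img):
    b,g,r=[img[...,i].astype(int) for i in range(3)]
    return dict(red=(r>120)&(g<70)&(b<70),green=(g>100)&(r<80)&(b<100),blue=(b>110)&(r<70)&(g<110),yellow=(r>130)&(g>110)&(b<70),white=(b>150)&(g>150)&(r>150))
def rect(s,m,z):
    n,l,st,c=cv2.connectedComponentsWithStats(m.astype(np.uint8))
    k=1+st[1:,4].argmax(); v,u=np.where(l==k)
    P=toplane(s,np.c_[u,v],z)[:,:2]
    return cv2.minAreaRect((P*1000).astype(np.float32)),st[k,4]
def bearings(s,T=None,box=None):
    W=cloud(s,T);m=(W[...,2]>.012)&(W[...,2]<.026)&(W[...,0]>box[0])&(W[...,0]<box[1])&(W[...,1]>box[2])&(W[...,1]<box[3])
    n,l,st,c=cv2.connectedComponentsWithStats(m.astype(np.uint8))
    out=[]
    for k in range(1,n):
        if st[k,4]<60: continue
        P=W[l==k];(cx,cy),r=cv2.minEnclosingCircle((P[:,:2]*1000).astype(np.float32));out.append((round(cx,1),round(cy,1),round(r,1),round(1000*np.median(P[:,2]),1)))
    return out
E
python3 - <<'E'
from h import *
s=ctrl.snapshot("top");img=s["image"];M=masks(img)
a=np.zeros((384,512),bool);a[:,310:]=1
for k in("red","green","blue","yellow"):print(k,rect(s,M[k]&a,.003))
print("white",rect(s,M["white"],.003))
print(bearings(s,box=(.3,.8,-.5,-.1)))
W=cloud(s)
sel=(W[...,2]>.03)&(abs(W[...,0]-.56)<.15)&(abs(W[...,1])<.12)
print("stack",np.nanmean(W[sel],0),W[sel].max(0))
hi=sel&(W[...,2]>.085);print(hi.sum(),W[hi].mean(0))
print(cv2.minAreaRect((W[sel&M["red"]][:,:2]*1000).astype(np.float32)))
for n,K in(("top",s),("scene",ctrl.snapshot("scene"))):
  c=(256,218) if n=="top" else (256,205)
  i=K["image"][c[1]-35:c[1]+35,c[0]-45:c[0]+45];cv2.imwrite(f"pics/c{n}.png",cv2.resize(i,None,fx=7,fy=7,interpolation=cv2.INTER_CUBIC))
E
```

```text
red (((459.45587158203125, -212.87583923339844), (126.19679260253906, 89.07369232177734), 82.11383056640625), np.int32(1637))
green (((555.0589599609375, -226.18748474121094), (126.95575714111328, 90.16920471191406), 81.92214965820312), np.int32(1606))
blue (((536.6265869140625, -358.77392578125), (126.22404479980469, 89.94397735595703), 82.11384582519531), np.int32(1578))
yellow (((441.402099609375, -345.5467529296875), (125.9843521118164, 88.43323516845703), 82.11383056640625), np.int32(1619))
white (((533.5357055664062, 273.62908935546875), (275.0956115722656, 201.34735107421875), 86.8989486694336), np.int32(9760))
[(545.8, -221.1, 26.0, np.float64(17.2)), (540.6, -344.5, 25.9, np.float64(17.1)), (469.6, -211.7, 25.7, np.float64(16.9)), (445.9, -342.7, 26.3, np.float64(17.1))]
stack [0.57052247 0.00890405 0.07034879] [0.60309375 0.05401868 0.10153573]
194 [0.56722486 0.02026388 0.09132811]
((572.7632446289062, 8.4930419921875), (35.40855407714844, 83.92955017089844), 21.318012237548828)
```

```bash
python3 -c "
import cv2,numpy as np
a=cv2.imread('pics/ctop.png');b=cv2.imread('pics/cscene.png');cv2.imwrite('pics/c.png',cv2.resize(np.hstack([a,b]),(800,311)))"
```

```text
(no output)
```

View pics/c.png

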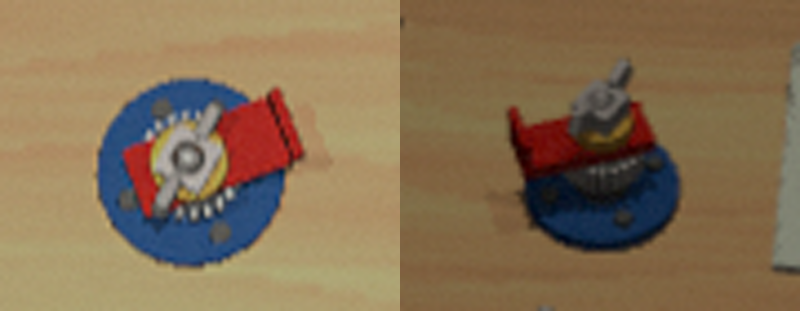

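The close crop shows the stack upright: wing nut wings across the bracket, and the bracket tab pointing to -y and slightly +x. I'll move over the kit tray, bearing A first.

```bash
H="python3 -m handwheel"
$H '[[8.54,[2.77,-2.77,0],[0,0,0]],[8.54,[2.77,-2.77,0],[0,0,0]],[8.54,[2.77,-2.77,0],[0,0,0]],[8.54,[2.77,-2.77,0],[0,0,0]],[8.54,[2.77,-2.77,0],[0,0,0]]]'
$H '[[8.54,[2.77,-2.77,0],[0,0,0]],[8.54,[2.77,-2.77,0],[0,0,0]],[8.54,[2.77,-2.77,0],[0,0,0]],[8.54,[2.77,-2.77,0],[0,0,0]],[8.54,[2.77,-2.77,0],[0,0,0]]]'
$H '[[8.54,[2.77,-2.77,0],[0,0,0]],[8.54,[2.77,-2.77,0],[0,0,0]],[8.54,[0.35,-3.78,0],[0,0,0]],[8.54,[0.35,-3.78,0],[0,0,0]],[8.54,[0.35,-3.78,0],[0,0,0]]]'
$H '[[8.54,[0.35,-3.78,0],[0,0,0]],[8.54,[0.35,-3.78,0],[0,0,0]],[8.54,[0.35,-3.78,0],[0,0,0]],[8.54,[0.35,-3.78,0],[0,0,0]],[8.54,[0.35,-3.78,0],[0,0,0]]]'
$H '[[8.54,[0.35,-3.78,0],[0,0,0]],[8.54,[0.35,-3.78,0],[0,0,0]],[8.54,[0.35,-3.78,0],[0,0,0]],[8.54,[0.35,-3.78,0],[0,0,0]],[8.54,[0.35,-3.78,0],[0,0,0]]]'
$H '[[8.54,[0,0,0],[0,0,0]],[8.54,[0,0,0],[0,0,0]]]'
cat > b.py <<'E'
from h import *
import sys
st=ctrl.state();s=ctrl.snapshot("top");print(st["ee_pos"].round(4),st["eef_rot"].round(4),st["qpos"].round(2),round(st["time_s"],1))
print(bearings(s,box=(.3,.8,-.5,-.1)),bearings(s,box=(.3,.8,.1,.5)))
w=ctrl.snapshot("wrist");T=wristT(w,st);e=st["ee_pos"]
print("wrist",bearings(w,T,box=(e[0]-.2,e[0]+.2,e[1]-.2,e[1]+.2)))
cv2.imwrite("pics/w.png",w["image"])
E
python3 b.py
```

```text
time_s: 0.62
ee_pos: [0.3061, 0.4624, 0.2312]
eef_rot: [0.422, 3.113, -0.0]
ft_force: [0.7, 0.4, 0.6]
gripper_width: 1.001
gripper_force: 0.0
time_s: 1.03
ee_pos: [0.4446, 0.3237, 0.2313]
eef_rot: [0.422, 3.113, 0.0]
ft_force: [0.5, 1.0, 0.3]
gripper_width: 1.002
gripper_force: 0.0
time_s: 1.45
ee_pos: [0.5096, 0.1547, 0.2309]
eef_rot: [-0.423, -3.112, 0.0]
ft_force: [0.5, 0.7, 0.7]
gripper_width: 1.002
gripper_force: 0.0
time_s: 1.87
ee_pos: [0.5268, -0.0343, 0.2314]
eef_rot: [0.422, 3.113, 0.0]
ft_force: [1.7, 0.1, -0.4]
gripper_width: 0.998
gripper_force: 0.0
time_s: 2.28
ee_pos: [0.5443, -0.2233, 0.2313]
eef_rot: [-0.422, -3.113, -0.0]
ft_force: [0.8, 0.5, -0.2]
gripper_width: 0.996
gripper_force: 0.0
time_s: 2.45
ee_pos: [0.5438, -0.2243, 0.2307]
eef_rot: [-0.43, -3.111, 0.001]
ft_force: [0.2, 1.0, -0.0]
gripper_width: 1.0
gripper_force: 0.0
[ 0.5438 -0.2243  0.2307] [-4.3030e-01 -3.1111e+00  1.2000e-03] [ 0.37  0.44 -0.03  1.6   0.02  1.09  1.63] 2.5
[(742.1, -187.9, 54.2, np.float64(19.8)), (545.5, -220.9, 25.9, np.float64(17.3)), (469.7, -211.8, 25.8, np.float64(17.0)), (445.6, -342.7, 26.5, np.float64(17.1))] []
wrist [(470.3, -215.7, 25.8, np.float64(18.3)), (446.4, -346.0, 26.0, np.float64(18.3)), (572.1, -25.2, 23.6, np.float64(12.8)), (546.4, -225.0, 25.9, np.float64(18.3)), (540.5, -348.8, 26.1, np.float64(18.4)), (739.6, -197.3, 43.7, np.float64(19.0))]
```

```bash
H="python3 -m handwheel"
$H '[[8.54,[0.2,0.1,-4],[0,0,0]],[8.54,[0,0,-4],[0,0,0]],[8.54,[0,0,-4],[0,0,0]],[8.54,[0,0,-4],[0,0,0]],[8.54,[0,0,-4],[0,0,0]]]'
$H '[[8.54,[0,0,-1.3],[0,0,0]],[8.54,[0,0,-1.2],[0,0,0]],[8.54,[0,0,0],[0,0,0]]]'
$H '[[4.5,[0,0,0],[0,0,0]],[4.5,[0,0,0],[0,0,0]],[4.5,[0,0,0],[0,0,0]],[4.5,[0,0,0],[0,0,0]],[4.5,[0,0,0],[0,0,0]]]'
$H '[[4.5,[0,0,0],[0,0,0]],[4.5,[0,0,0],[0,0,0]],[4.5,[0,0,1],[0,0,0]],[4.5,[0,0,2],[0,0,0]],[4.5,[0,0,2],[0,0,0]]]'

```

```text
time_s: 2.97
ee_pos: [0.547, -0.2179, 0.0302]
eef_rot: [0.418, 3.112, 0.001]
ft_force: [0.6, -0.5, -0.0]
gripper_width: 1.0
gripper_force: 0.0
time_s: 3.22
ee_pos: [0.5459, -0.2182, 0.0043]
eef_rot: [-0.418, -3.11, -0.002]
ft_force: [-0.7, 0.3, 0.4]
gripper_width: 1.0
gripper_force: 0.0
time_s: 3.63
ee_pos: [0.5477, -0.2207, 0.0087]
eef_rot: [0.422, 3.11, -0.001]
ft_force: [-1.5, 1.2, 9.1]
gripper_width: 0.574
gripper_force: 60.4
time_s: 4.05
ee_pos: [0.5462, -0.2204, 0.0577]
eef_rot: [-0.423, -3.113, -0.0]
ft_force: [1.0, 0.1, -0.8]
gripper_width: 0.575
gripper_force: 62.1
```

```bash
H="python3 -m handwheel"
$H '[[4.5,[-3.15,2.25,0.3],[0,0,0]],[4.5,[-3.15,2.25,0],[0,0,0]],[4.5,[-3.15,2.25,0],[0,0,0]],[4.5,[-3.15,2.25,0],[0,0,0]],[4.5,[0,3.72,0],[0,0,0]]]'
$H '[[4.5,[0,3.72,0],[0,0,0]],[4.5,[0,3.72,0],[0,0,0]],[4.5,[0,3.72,0],[0,0,0]],[4.5,[0,3.72,0],[0,0,0]],[4.5,[0,3.72,0],[0,0,0]]]'
$H '[[4.5,[0,3.72,0],[0,0,0]],[4.5,[1.2,3.43,0],[0,0,0]],[4.5,[1.2,3.43,0],[0,0,0]],[4.5,[1.2,3.43,0],[0,0,0]],[4.5,[1.2,3.43,0],[0,0,0]]]'
$H '[[4.5,[1.2,3.43,0],[0,0,0]],[4.5,[1.2,3.43,0],[0,0,0]],[4.5,[0,0,0],[0,0,0]]]'
```

```text
time_s: 4.47
ee_pos: [0.4133, -0.0953, 0.0602]
eef_rot: [-0.432, -3.107, 0.003]
ft_force: [-0.8, 0.4, -1.7]
gripper_width: 0.572
gripper_force: 62.3
time_s: 4.88
ee_pos: [0.4209, 0.0947, 0.0606]
eef_rot: [0.423, 3.111, 0.002]
ft_force: [0.8, -0.1, -0.8]
gripper_width: 0.573
gripper_force: 62.3
time_s: 5.3
ee_pos: [0.4691, 0.2695, 0.0608]
eef_rot: [0.422, 3.112, 0.002]
ft_force: [-0.3, -0.6, -1.8]
gripper_width: 0.574
gripper_force: 62.3
time_s: 5.55
ee_pos: [0.4937, 0.3453, 0.0609]
eef_rot: [0.411, 3.112, 0.013]
ft_force: [0.4, 1.4, -0.7]
gripper_width: 0.581
gripper_force: 44.5
```

```bash
H="python3 -m handwheel"
$H '[[4.5,[0,-0.6,-2],[0,0,0]],[4.5,[0,0,-2],[0,0,0]],[4.5,[0,0,-0.6],[0,0,0]],[4.5,[0,0,-0.4],[0,0,0]],[4.5,[0,0,0],[0,0,0]]]'
python3 b.py
```

```text
time_s: 5.97
ee_pos: [0.4925, 0.3298, 0.0096]
eef_rot: [-0.423, -3.113, -0.0]
ft_force: [1.0, 0.6, -0.7]
gripper_width: 0.57
gripper_force: 63.0
[0.4925 0.3298 0.0096] [-4.2270e-01 -3.1129e+00 -3.0000e-04] [-0.67  0.71  0.06  1.83 -0.07  0.6   0.73] 6.0
[(540.1, -344.5, 26.4, np.float64(17.0)), (469.9, -211.7, 26.0, np.float64(17.4)), (446.2, -342.5, 26.2, np.float64(17.0))] [(508.2, 322.6, 17.7, np.float64(18.1))]
wrist [(486.6, 331.9, 31.2, np.float64(19.1)), (477.3, 297.7, 2.4, np.float64(23.8))]
```

```bash
H="python3 -m handwheel"
$H '[[4.5,[0,0,-0.2],[0,0,0]],[4.5,[0,0,0],[0,0,0]]]'
$H '[[7.5,[0,0,0],[0,0,0]],[7.5,[0,0,0],[0,0,0]],[7.5,[0,0,0],[0,0,0]],[7.5,[0,0,0],[0,0,0]],[7.5,[0,0,2],[0,0,0]]]'
$H '[[8.54,[0,0,3],[0,0,0]],[8.54,[0,-3,4],[0,0,0]],[8.54,[0,-3,3],[0,0,0]],[8.54,[-1.2,-3.4,0],[0,0,0]],[8.54,[-1.2,-3.4,0],[0,0,0]]]'
python3 b.py
```

```text
time_s: 6.23
ee_pos: [0.4933, 0.3303, 0.0088]
eef_rot: [0.422, 3.111, 0.003]
ft_force: [-0.9, -0.1, 5.3]
gripper_width: 0.568
gripper_force: 63.7
time_s: 6.65
ee_pos: [0.4906, 0.3286, 0.0245]
eef_rot: [-0.422, -3.109, 0.006]
ft_force: [-0.5, -0.1, -0.1]
gripper_width: 0.876
gripper_force: 0.0
time_s: 7.07
ee_pos: [0.4697, 0.2067, 0.1219]
eef_rot: [0.422, 3.109, 0.004]
ft_force: [-0.1, -1.5, 0.0]
gripper_width: 1.004
gripper_force: 0.0
[0.4697 0.2067 0.1219] [0.4216 3.1091 0.0038] [-0.51  0.46  0.07  1.95 -0.05  0.73  0.89] 7.1
[(540.5, -344.6, 26.1, np.float64(17.1)), (469.6, -212.0, 25.8, np.float64(16.9)), (445.8, -343.2, 26.5, np.float64(16.9))] []
wrist [(496.2, 340.5, 26.2, np.float64(20.2)), (533.2, 25.5, 19.6, np.float64(13.4)), (583.8, 75.1, 18.6, np.float64(13.9))]
```

```bash
H="python3 -m handwheel"
$H '[[8.54,[-1.5,-3.6,0],[0,0,0]],[8.54,[-1.5,-3.6,0],[0,0,0]],[8.54,[0,-3.81,0],[0,0,0]],[8.54,[0,-3.81,0],[0,0,0]],[8.54,[0,-3.81,0],[0,0,0]]]'
$H '[[8.54,[0,-3.81,0],[0,0,0]],[8.54,[0,-3.81,0],[0,0,0]],[8.54,[0,-3.81,0],[0,0,0]],[8.54,[1,-3.81,0],[0,0,0]],[8.54,[1,-3.81,0],[0,0,0]]]'
$H '[[8.54,[1,-3.81,0],[0,0,0]],[8.54,[0,0,0],[0,0,0]],[8.54,[0,0,0],[0,0,0]]]'
python3 b.py | tail -2
```

```text
time_s: 7.58
ee_pos: [0.4383, 0.0199, 0.1202]
eef_rot: [0.421, 3.113, 0.0]
ft_force: [0.7, -0.3, -0.2]
gripper_width: 0.998
gripper_force: 0.0
time_s: 8.0
ee_pos: [0.4583, -0.1712, 0.1202]
eef_rot: [-0.422, -3.113, -0.0]
ft_force: [0.7, 0.6, 0.0]
gripper_width: 0.997
gripper_force: 0.0
time_s: 8.25
ee_pos: [0.4686, -0.2101, 0.1197]
eef_rot: [0.43, 3.112, -0.001]
ft_force: [0.2, 1.2, -0.6]
gripper_width: 1.0
gripper_force: 0.0
[(752.9, -186.4, 56.4, np.float64(19.9)), (457.8, -206.2, 20.3, np.float64(17.2))] [(492.7, 331.0, 25.7, np.float64(17.6))]
wrist [(470.6, -215.3, 25.9, np.float64(18.4)), (446.7, -345.8, 26.2, np.float64(18.6)), (568.5, -11.7, 40.2, np.float64(12.9)), (555.0, -330.8, 11.9, np.float64(19.0))]
```

```bash
H="python3 -m handwheel"
$H '[[8.54,[0.1,-0.2,-4],[0,0,0]],[8.54,[0,0,-4],[0,0,0]],[8.54,[0,0,-3],[0,0,0]],[8.54,[0,0,0],[0,0,0]],[4.5,[0,0,0],[0,0,0]]]'
$H '[[4.5,[0,0,0],[0,0,0]],[4.5,[0,0,0],[0,0,0]],[4.5,[0,0,0],[0,0,0]],[4.5,[0,0,0],[0,0,0]],[4.5,[0,0,0],[0,0,0]]]'
$H '[[4.5,[0,0,1],[0,0,0]],[4.5,[0,0,2],[0,0,0]],[4.5,[0,0,2],[0,0,0]],[4.5,[0,0,0],[0,0,0]]]'
```

```text
time_s: 8.77
ee_pos: [0.4686, -0.2075, 0.0094]
eef_rot: [-0.419, -3.11, -0.002]
ft_force: [1.0, 0.1, 0.4]
gripper_width: 0.883
gripper_force: 0.0
time_s: 9.18
ee_pos: [0.4709, -0.2098, 0.013]
eef_rot: [0.421, 3.109, -0.001]
ft_force: [-2.5, 2.2, 10.2]
gripper_width: 0.559
gripper_force: 60.0
time_s: 9.52
ee_pos: [0.4717, -0.2106, 0.0649]
eef_rot: [0.422, 3.106, -0.003]
ft_force: [0.8, -0.2, -1.5]
gripper_width: 0.556
gripper_force: 61.9
```

```bash
H="python3 -m handwheel"
$H '[[4.5,[-1.67,2.75,0],[0,0,0]],[4.5,[-1.67,2.75,0],[0,0,0]],[4.5,[-1.67,2.75,0],[0,0,0]],[4.5,[0,3.72,0],[0,0,0]],[4.5,[0,3.72,0],[0,0,0]]]'
$H '[[4.5,[0,3.72,0],[0,0,0]],[4.5,[0,3.72,0],[0,0,0]],[4.5,[0,3.72,0],[0,0,0]],[4.5,[0,3.72,0],[0,0,0]],[4.5,[0,3.72,0],[0,0,0]]]'
$H '[[4.5,[2.15,2.87,0],[0,0,0]],[4.5,[2.15,2.87,0],[0,0,0]],[4.5,[2.15,2.87,0],[0,0,0]],[4.5,[0,0,0],[0,0,0]]]'
```

```text
time_s: 9.93
ee_pos: [0.4185, -0.0521, 0.0611]
eef_rot: [0.427, 3.111, -0.0]
ft_force: [1.5, -0.4, -1.9]
gripper_width: 0.559
gripper_force: 62.0
time_s: 10.35
ee_pos: [0.4194, 0.1354, 0.0611]
eef_rot: [0.422, 3.112, 0.002]
ft_force: [0.5, -0.7, -1.9]
gripper_width: 0.554
gripper_force: 62.0
time_s: 10.68
ee_pos: [0.4882, 0.2274, 0.0614]
eef_rot: [0.412, 3.108, 0.011]
ft_force: [0.7, 1.8, -1.7]
gripper_width: 0.558
gripper_force: 62.1
```

```bash
H="python3 -m handwheel"
$H '[[4.5,[0,-0.3,-2],[0,0,0]],[4.5,[0,0,-1.6],[0,0,0]],[4.5,[0,0,-0.6],[0,0,0]],[4.5,[0,0,-0.4],[0,0,0]],[4.5,[0,0,0],[0,0,0]]]'
$H '[[4.5,[0,0,-0.3],[0,0,0]],[4.5,[0,0,0],[0,0,0]]]'
```

```text
time_s: 11.1
ee_pos: [0.4837, 0.2163, 0.0141]
eef_rot: [-0.423, -3.113, 0.0]
ft_force: [-0.5, -0.6, -1.0]
gripper_width: 0.555
gripper_force: 62.1
time_s: 11.27
ee_pos: [0.4844, 0.2165, 0.013]
eef_rot: [0.423, 3.112, 0.002]
ft_force: [-3.0, -1.1, 11.5]
gripper_width: 0.554
gripper_force: 64.8
```

```bash
H="python3 -m handwheel"
$H '[[7.5,[0,0,0],[0,0,0]],[7.5,[0,0,0],[0,0,0]],[7.5,[0,0,0],[0,0,0]],[7.5,[0,0,0],[0,0,0]],[7.5,[0,0,2],[0,0,0]]]'
$H '[[8.54,[0,0,3],[0,0,0]],[8.54,[0,0,4],[0,0,0]],[8.54,[-1.5,-3.6,1.5],[0,0,0]],[8.54,[-1.5,-3.6,0],[0,0,0]],[8.54,[-1.5,-3.6,0],[0,0,0]]]'
$H '[[8.54,[0,-3.75,0],[0,0,0]],[8.54,[0,-3.75,0],[0,0,0]],[8.54,[0,-3.75,0],[0,0,0]],[8.54,[0,-3.75,0],[0,0,0]],[8.54,[0,-3.75,0],[0,0,0]]]'
$H '[[8.54,[0,-3.75,0],[0,0,0]],[8.54,[0,-3.75,0],[0,0,0]],[8.54,[0,-3.75,0],[0,0,0]],[8.54,[0,-3.75,0],[0,0,0]],[8.54,[0.4,-3.75,0],[0,0,0]]]'
$H '[[8.54,[0.3,-3.75,0],[0,0,0]],[8.54,[0,-3.75,0],[0,0,0]],[8.54,[0,0,0],[0,0,0]],[8.54,[0,0,0],[0,0,0]]]'
python3 b.py
```

```text
time_s: 11.68
ee_pos: [0.4822, 0.2158, 0.0289]
eef_rot: [-0.422, -3.109, 0.004]
ft_force: [-1.9, 0.1, -0.3]
gripper_width: 0.873
gripper_force: 0.0
time_s: 12.1
ee_pos: [0.4392, 0.108, 0.1173]
eef_rot: [0.419, 3.11, 0.002]
ft_force: [0.5, -1.1, 0.1]
gripper_width: 0.998
gripper_force: 0.0
time_s: 12.52
ee_pos: [0.4387, -0.0807, 0.1163]
eef_rot: [0.422, 3.113, 0.0]
ft_force: [1.5, -0.1, 0.4]
gripper_width: 1.0
gripper_force: 0.0
time_s: 12.93
ee_pos: [0.4419, -0.2684, 0.1161]
eef_rot: [-0.423, -3.112, -0.0]
ft_force: [0.4, 0.3, -0.6]
gripper_width: 1.0
gripper_force: 0.0
time_s: 13.27
ee_pos: [0.4449, -0.3441, 0.1157]
eef_rot: [-0.43, -3.112, 0.002]
ft_force: [0.6, 0.4, -0.2]
gripper_width: 0.995
gripper_force: 0.0
[ 0.4449 -0.3441  0.1157] [-4.2960e-01 -3.1117e+00  1.7000e-03] [ 0.49  0.53  0.19  1.83 -0.13  0.79  2.04] 13.3
[(769.8, -166.2, 48.8, np.float64(19.1)), (540.0, -345.0, 26.1, np.float64(17.0)), (445.2, -341.5, 25.4, np.float64(17.1))] [(540.5, 341.2, 26.5, np.float64(17.7)), (485.0, 217.4, 26.1, np.float64(17.3))]
wrist [(446.3, -346.2, 26.0, np.float64(18.4)), (540.5, -348.5, 26.1, np.float64(18.4))]
```

```bash
H="python3 -m handwheel"
$H '[[8.54,[0.1,0,-4],[0,0,0]],[8.54,[0,0,-4],[0,0,0]],[8.54,[0,0,-2.6],[0,0,0]],[8.54,[0,0,0],[0,0,0]],[4.5,[0,0,0],[0,0,0]]]'
$H '[[4.5,[0,0,0],[0,0,0]],[4.5,[0,0,0],[0,0,0]],[4.5,[0,0,0],[0,0,0]],[4.5,[0,0,0],[0,0,0]],[4.5,[0,0,0],[0,0,0]]]'
$H '[[4.5,[0,0,1],[0,0,0]],[4.5,[0,0,2],[0,0,0]],[4.5,[0,0,2],[0,0,0]],[4.5,[0,0,0],[0,0,0]]]'
$H '[[4.5,[-0.5,3.72,0],[0,0,0]],[4.5,[-0.5,3.72,0],[0,0,0]],[4.5,[-0.5,3.72,0],[0,0,0]],[4.5,[-0.5,3.72,0],[0,0,0]],[4.5,[-0.5,3.72,0],[0,0,0]]]'
$H '[[4.5,[0,3.72,0],[0,0,0]],[4.5,[0,3.72,0],[0,0,0]],[4.5,[0,3.72,0],[0,0,0]],[4.5,[0,3.72,0],[0,0,0]],[4.5,[0,3.72,0],[0,0,0]]]'
$H '[[4.5,[0,3.72,0],[0,0,0]],[4.5,[0,3.72,0],[0,0,0]],[4.5,[0,3.72,0],[0,0,0]],[4.5,[2.3,2.3,0],[0,0,0]],[4.5,[2.3,1.2,0],[0,0,0]]]'
```

```text
time_s: 13.78
ee_pos: [0.4467, -0.3395, 0.0095]
eef_rot: [-0.419, -3.111, -0.003]
ft_force: [-0.1, -0.7, -0.1]
gripper_width: 0.88
gripper_force: 0.0
time_s: 14.2
ee_pos: [0.4483, -0.3421, 0.013]
eef_rot: [0.422, 3.109, -0.003]
ft_force: [-1.0, 0.9, 9.3]
gripper_width: 0.562
gripper_force: 60.1
time_s: 14.53
ee_pos: [0.4489, -0.3432, 0.0651]
eef_rot: [0.422, 3.107, -0.005]
ft_force: [-0.2, 0.4, -1.2]
gripper_width: 0.553
gripper_force: 61.9
time_s: 14.95
ee_pos: [0.4218, -0.154, 0.0609]
eef_rot: [0.423, 3.111, -0.0]
ft_force: [1.0, 0.2, -1.3]
gripper_width: 0.553
gripper_force: 62.0
time_s: 15.37
ee_pos: [0.4221, 0.0324, 0.0609]
eef_rot: [0.423, 3.111, 0.001]
ft_force: [1.2, 0.6, -2.0]
gripper_width: 0.553
gripper_force: 62.0
time_s: 15.78
ee_pos: [0.4672, 0.1823, 0.0609]
eef_rot: [-0.412, -3.114, -0.004]
ft_force: [1.0, 0.2, -0.3]
gripper_width: 0.551
gripper_force: 62.0
```

```bash
H="python3 -m handwheel"
$H '[[4.5,[3.7,1,0],[0,0,0]],[4.5,[3.7,1,0],[0,0,0]],[4.5,[3.6,1,0],[0,0,0]],[4.5,[0,0,0],[0,0,0]],[4.5,[0,0,0],[0,0,0]]]'
$H '[[4.5,[0,0,-2],[0,0,0]],[4.5,[0,0,-1.6],[0,0,0]],[4.5,[0,0,-0.6],[0,0,0]],[4.5,[0,0,-0.4],[0,0,0]],[4.5,[0,0,0],[0,0,0]]]'
$H '[[4.5,[0,0,-0.25],[0,0,0]],[4.5,[0,0,0],[0,0,0]]]'
```

```text
time_s: 16.2
ee_pos: [0.5796, 0.2076, 0.0604]
eef_rot: [0.422, 3.111, 0.001]
ft_force: [-1.5, -0.1, -1.6]
gripper_width: 0.558
gripper_force: 62.1
time_s: 16.62
ee_pos: [0.5771, 0.2069, 0.014]
eef_rot: [-0.422, -3.112, 0.001]
ft_force: [0.0, 0.3, -0.5]
gripper_width: 0.559
gripper_force: 62.3
time_s: 16.78
ee_pos: [0.5781, 0.2071, 0.0131]
eef_rot: [0.423, 3.112, 0.001]
ft_force: [-2.3, 1.0, 5.8]
gripper_width: 0.555
gripper_force: 63.6
```

```bash
H="python3 -m handwheel"
$H '[[7.5,[0,0,0],[0,0,0]],[7.5,[0,0,0],[0,0,0]],[7.5,[0,0,0],[0,0,0]],[7.5,[0,0,0],[0,0,0]],[7.5,[0,0,2],[0,0,0]]]'
$H '[[8.54,[0,0,3],[0,0,0]],[8.54,[0,0,4],[0,0,0]],[8.54,[0,0,4],[0,0,0]],[8.54,[-0.25,-3.68,1.5],[0,0,0]],[8.54,[-0.25,-3.68,0],[0,0,0]]]'
$H '[[8.54,[-0.25,-3.68,0],[0,0,0]],[8.54,[-0.25,-3.68,0],[0,0,0]],[8.54,[-0.25,-3.68,0],[0,0,0]],[8.54,[-0.25,-3.68,0],[0,0,0]],[8.54,[-0.25,-3.68,0],[0,0,0]]]'
$H '[[8.54,[-0.25,-3.68,0],[0,0,0]],[8.54,[-0.25,-3.68,0],[0,0,0]],[8.54,[-0.25,-3.68,0],[0,0,0]],[8.54,[-0.25,-3.68,0],[0,0,0]],[8.54,[-0.25,-3.68,0],[0,0,0]]]'
$H '[[8.54,[-0.25,-3.68,0],[0,0,0]],[8.54,[-0.25,-3.68,0],[0,0,0]],[8.54,[-0.25,-3.68,0],[0,0,0]],[8.54,[0,0,0],[0,0,0]],[8.54,[0,0,0],[0,0,0]]]'
python3 b.py
```

```text
time_s: 17.2
ee_pos: [0.5758, 0.2067, 0.0287]
eef_rot: [-0.422, -3.108, 0.004]
ft_force: [-0.6, 0.6, -0.0]
gripper_width: 0.883
gripper_force: 0.0
time_s: 17.62
ee_pos: [0.5754, 0.1357, 0.1611]
eef_rot: [0.413, 3.107, 0.007]
ft_force: [1.8, -1.6, -0.6]
gripper_width: 0.998
gripper_force: 0.0
time_s: 18.03
ee_pos: [0.5601, -0.0522, 0.1568]
eef_rot: [0.422, 3.113, 0.0]
ft_force: [-0.7, -0.4, -0.4]
gripper_width: 1.001
gripper_force: 0.0
time_s: 18.45
ee_pos: [0.5476, -0.2363, 0.1567]
eef_rot: [0.422, 3.113, -0.0]
ft_force: [0.6, 0.4, 0.0]
gripper_width: 0.997
gripper_force: 0.0
time_s: 18.87
ee_pos: [0.5389, -0.3481, 0.1563]
eef_rot: [-0.431, -3.111, 0.002]
ft_force: [0.6, 0.8, 0.5]
gripper_width: 1.003
gripper_force: 0.0
[ 0.5389 -0.3481  0.1563] [-4.3050e-01 -3.1114e+00  2.3000e-03] [ 0.35  0.61  0.31  1.56 -0.21  1.    2.02] 18.9
[(740.0, -188.5, 54.8, np.float64(19.9)), (540.6, -344.8, 26.2, np.float64(17.4))] [(577.1, 208.3, 25.9, np.float64(17.6)), (540.4, 340.9, 26.1, np.float64(17.6)), (484.7, 217.3, 25.8, np.float64(17.5))]
wrist [(540.0, -349.2, 25.8, np.float64(18.4)), (735.8, -170.9, 22.7, np.float64(16.7))]
```

```bash
H="python3 -m handwheel"
$H '[[8.54,[0.15,0,-4],[0,0,0]],[8.54,[0,0,-4],[0,0,0]],[8.54,[0,0,-4],[0,0,0]],[8.54,[0,0,-2.7],[0,0,0]],[8.54,[0,0,0],[0,0,0]]]'
$H '[[4.5,[0,0,0],[0,0,0]],[4.5,[0,0,0],[0,0,0]],[4.5,[0,0,0],[0,0,0]],[4.5,[0,0,0],[0,0,0]],[4.5,[0,0,0],[0,0,0]]]'
$H '[[4.5,[0,0,0],[0,0,0]],[4.5,[0,0,1],[0,0,0]],[4.5,[0,0,2],[0,0,0]],[4.5,[0,0,2],[0,0,0]],[4.5,[0,0,0],[0,0,0]]]'
$H '[[4.5,[-2.4,3,0],[0,0,0]],[4.5,[-2.4,3,0],[0,0,0]],[4.5,[-2.4,3,0],[0,0,0]],[4.5,[-2.4,3,0],[0,0,0]],[4.5,[-2.4,3,0],[0,0,0]]]'
$H '[[4.5,[0,3.72,0],[0,0,0]],[4.5,[0,3.72,0],[0,0,0]],[4.5,[0,3.72,0],[0,0,0]],[4.5,[0,3.72,0],[0,0,0]],[4.5,[0,3.72,0],[0,0,0]]]'
$H '[[4.5,[0,3.72,0],[0,0,0]],[4.5,[0,3.72,0],[0,0,0]],[4.5,[0,3.72,0],[0,0,0]],[4.5,[0,3.72,0],[0,0,0]],[4.5,[0,3.72,0],[0,0,0]]]'
$H '[[4.5,[1.38,3.38,0],[0,0,0]],[4.5,[1.38,3.38,0],[0,0,0]],[4.5,[1.38,3.38,0],[0,0,0]],[4.5,[1.38,3.38,0],[0,0,0]],[4.5,[0,0,0],[0,0,0]]]'
```

```text
time_s: 19.38
ee_pos: [0.5397, -0.3399, 0.0038]
eef_rot: [-0.417, -3.105, -0.008]
ft_force: [-0.8, 1.8, 0.3]
gripper_width: 0.995
gripper_force: 0.0
time_s: 19.8
ee_pos: [0.5437, -0.3456, 0.0131]
eef_rot: [0.421, 3.108, -0.002]
ft_force: [-1.4, 1.4, 6.9]
gripper_width: 0.557
gripper_force: 60.3
time_s: 20.22
ee_pos: [0.5443, -0.3468, 0.0654]
eef_rot: [0.422, 3.105, -0.006]
ft_force: [0.6, 0.1, -0.2]
gripper_width: 0.555
gripper_force: 61.8
time_s: 20.63
ee_pos: [0.421, -0.1938, 0.0604]
eef_rot: [0.423, 3.111, -0.0]
ft_force: [-0.2, 1.0, -1.7]
gripper_width: 0.552
gripper_force: 61.9
time_s: 21.05
ee_pos: [0.4223, -0.0072, 0.0604]
eef_rot: [0.423, 3.111, 0.001]
ft_force: [1.4, -0.3, -1.5]
gripper_width: 0.557
gripper_force: 61.9
time_s: 21.47
ee_pos: [0.4221, 0.1794, 0.0604]
eef_rot: [0.422, 3.112, 0.002]
ft_force: [1.0, -0.5, -1.7]
gripper_width: 0.555
gripper_force: 61.9
time_s: 21.88
ee_pos: [0.479, 0.3216, 0.0603]
eef_rot: [0.409, 3.111, 0.011]
ft_force: [0.3, 0.6, -1.3]
gripper_width: 0.552
gripper_force: 62.0
```

```bash
H="python3 -m handwheel"
$H '[[4.5,[0,-0.3,-2],[0,0,0]],[4.5,[0,0,-1.6],[0,0,0]],[4.5,[0,0,-0.6],[0,0,0]],[4.5,[0,0,-0.4],[0,0,0]],[4.5,[0,0,0],[0,0,0]]]'
$H '[[4.5,[0,0,-0.25],[0,0,0]],[4.5,[0,0,0],[0,0,0]]]'
$H '[[7.5,[0,0,0],[0,0,0]],[7.5,[0,0,0],[0,0,0]],[7.5,[0,0,0],[0,0,0]],[7.5,[0,0,0],[0,0,0]],[7.5,[0,0,2],[0,0,0]]]'
$H '[[8.54,[0,0,3],[0,0,0]],[8.54,[0,0,4],[0,0,0]],[8.54,[0,0,4],[0,0,0]],[8.54,[0,0,4],[0,0,0]],[8.54,[0,0,4],[0,0,0]]]'
$H '[[8.54,[1,-3.7,2],[0,0,0]],[8.54,[1,-3.7,0],[0,0,0]],[8.54,[1,-3.7,0],[0,0,0]],[8.54,[1,-3.7,0],[0,0,0]],[8.54,[1,-3.7,0],[0,0,0]]]'
$H '[[8.54,[1.3,-3.6,0],[0,0,0]],[8.54,[1.3,-3.6,0],[0,0,0]],[8.54,[1.4,-3.6,0],[0,0,0]],[8.54,[0,0,0],[0,0,0]],[8.54,[0,0,0],[0,0,0]]]'
python3 b.py
python3 - <<'E'
from h import *
st=ctrl.state();s=ctrl.snapshot("wrist");T=wristT(s,st);W=cloud(s,T)
np.savez("w1.npz",W=W,img=s["image"])
sel=(abs(W[...,0]-.567)<.07)&(abs(W[...,1]-.02)<.07)
for a,b in((.086,.096),(.096,.11),(.078,.084),(.055,.068),(.04,.05)):
    m=sel&(W[...,2]>a)&(W[...,2]<b);print(a,b,m.sum(),W[m].mean(0).round(4) if m.any() else'',cv2.minAreaRect((W[m][:,:2]*1000).astype(np.float32)) if m.any() else '')
v,u=np.where(sel&(W[...,2]>.04));print(u.min(),u.max(),v.min(),v.max())
cv2.imwrite("pics/w1.png",s["image"])
E
```

```text
time_s: 22.3
ee_pos: [0.4771, 0.3092, 0.0137]
eef_rot: [-0.423, -3.113, -0.0]
ft_force: [-0.0, -0.2, -0.9]
gripper_width: 0.556
gripper_force: 62.3
time_s: 22.47
ee_pos: [0.4777, 0.3094, 0.013]
eef_rot: [0.423, 3.112, 0.003]
ft_force: [-3.1, -0.5, 11.7]
gripper_width: 0.552
gripper_force: 64.9
time_s: 22.88
ee_pos: [0.4754, 0.3085, 0.0286]
eef_rot: [-0.422, -3.109, 0.005]
ft_force: [-1.3, 0.0, -0.2]
gripper_width: 0.876
gripper_force: 0.0
time_s: 23.3
ee_pos: [0.4769, 0.3089, 0.2231]
eef_rot: [0.423, 3.113, -0.0]
ft_force: [0.8, 0.8, -0.3]
gripper_width: 0.999
gripper_force: 0.0
time_s: 23.72
ee_pos: [0.5269, 0.124, 0.2407]
eef_rot: [0.422, 3.113, 0.001]
ft_force: [0.3, 0.1, -0.2]
gripper_width: 0.999
gripper_force: 0.0
time_s: 24.13
ee_pos: [0.5671, 0.0144, 0.2404]
eef_rot: [0.431, 3.111, -0.002]
ft_force: [-0.5, -0.1, -0.1]
gripper_width: 1.002
gripper_force: 0.0
[0.5671 0.0144 0.2404] [ 4.3140e-01  3.1114e+00 -1.8000e-03] [-0.42  0.45  0.54  1.65 -0.25  1.11  1.49] 24.1
[(742.7, -187.3, 54.3, np.float64(19.2))] [(576.8, 208.2, 26.1, np.float64(17.6)), (540.7, 341.0, 26.0, np.float
[... 310 characters left out ...]
697 [0.5671 0.0203 0.0899] ((565.4927368164062, 21.29320526123047), (26.02129364013672, 57.5632438659668), 61.312652587890625)
0.096 0.11 239 [0.5671 0.0202 0.0985] ((568.3939208984375, 19.639301300048828), (7.7868971824646, 58.0114860534668), 61.12964630126953)
0.078 0.084 259 [ 0.5821 -0.0178  0.0809] ((574.4290771484375, 1.9889678955078125), (35.97309112548828, 73.15657806396484), 22.998035430908203)
0.055 0.068 1330 [0.5741 0.0025 0.0611] ((572.3509521484375, 7.843788146972656), (38.37071228027344, 84.54584503173828), 21.682641983032227)
0.04 0.05 120 [0.5557 0.0166 0.0474] ((567.3738403320312, 22.10055160522461), (54.484535217285156, 39.89910125732422), 28.273143768310547)
0 511 144 383
```

View pics/w1.png

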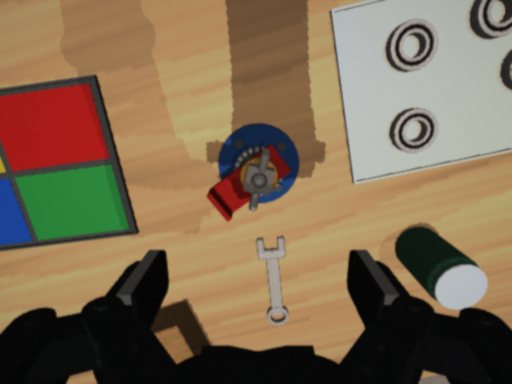

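The wrist view shows the stack at pixel (260,170), the kit tray clear, and all four bearings lying flat in the white tray. Next I align to the nut's wings.

```bash
H="python3 -m handwheel"
$H '[[5,[0,0,-2],[0,0,-0.116]],[5,[0,0,-2],[0,0,-0.116]],[5,[0,0,-2],[0,0,0]],[5,[0,0,0],[0,0,0]],[5,[0,0,0],[0,0,0]]]'
$H '[[5,[0,0,0],[0,0,0]],[5,[0,0,0],[0,0,0]],[5,[0,0,0],[0,0,0]]]'
cat > n.py <<'E'
from h import *
import sys
lo,hi=map(float,sys.argv[1:3])
st=ctrl.state();s=ctrl.snapshot("wrist");W=cloud(s,wristT(s,st))
Rm=R.from_rotvec(st["eef_rot"]).as_matrix();print("tcp",st["ee_pos"].round(4),"yaw_y",np.degrees(np.arctan2(Rm[1,1],Rm[0,1])).round(1),"tilt",Rm[:,2].round(3))
t=ctrl.snapshot("top")
for n,X in(("wrist",W),("top",cloud(t))):
    m=(abs(X[...,0]-.567)<.07)&(abs(X[...,1]-.02)<.07)&(X[...,2]>lo)&(X[...,2]<hi)
    if m.any():print(n,m.sum(),X[m].mean(0).round(4),cv2.minAreaRect((X[m][:,:2]*1000).astype(np.float32)))
E
python3 n.py .086 .105
```

```text
time_s: 24.7
ee_pos: [0.5661, 0.0194, 0.1798]
eef_rot: [-0.774, -3.042, 0.001]
ft_force: [0.6, 0.1, -1.1]
gripper_width: 0.587
gripper_force: 0.0
time_s: 24.95
ee_pos: [0.5674, 0.0178, 0.1816]
eef_rot: [0.778, 3.042, 0.001]
ft_force: [-1.7, 0.3, 0.8]
gripper_width: 0.582
gripper_force: 0.0
tcp [0.5674 0.0178 0.1816] yaw_y 61.3 tilt [ 0.002  0.    -1.   ]
wrist 1403 [0.5668 0.0205 0.0921] ((566.5746459960938, 20.506921768188477), (25.972881317138672, 60.32991027832031), 61.882389068603516)
```

```bash
H="python3 -m handwheel"
$H '[[5,[0,0.27,-3.5],[0,0,0]],[5,[0,0,-3],[0,0,0]],[5,[0,0,-2],[0,0,0]],[5,[0,0,-1.2],[0,0,0]],[5,[0,0,-0.8],[0,0,0]]]'
$H '[[5,[0,0,0],[0,0,0]],[1.5,[0,0,0],[0,0,0]],[1.5,[0,0,0],[0,0,0]],[1.5,[0,0,0],[0,0,0]],[1.5,[0,0,0],[0,0,0]]]'
$H '[[1.5,[0,0,0],[0,0,0]],[1.5,[0,0,0],[0,0,0]],[1.5,[0,0,1],[0,0,0]],[1.5,[0,0,1],[0,0,0]],[1.5,[0,0,1],[0,0,0]]]'
```

```text
time_s: 25.47
ee_pos: [0.5662, 0.0204, 0.074]
eef_rot: [-0.78, -3.042, 0.001]
ft_force: [-0.0, 0.2, 0.4]
gripper_width: 0.587
gripper_force: 0.0
time_s: 25.88
ee_pos: [0.5677, 0.0202, 0.0766]
eef_rot: [0.78, 3.041, 0.001]
ft_force: [-1.5, -0.9, 5.4]
gripper_width: 0.285
gripper_force: 59.6
time_s: 26.3
ee_pos: [0.5668, 0.0203, 0.1065]
eef_rot: [0.78, 3.043, 0.0]
ft_force: [0.6, 1.0, -0.3]
gripper_width: 0.285
gripper_force: 59.0
```

```bash
H="python3 -m handwheel"
$H '[[1.5,[0,0,2],[0,0,0]],[1.5,[-1.54,-3.33,0],[0,0,0]],[1.5,[-1.54,-3.33,0],[0,0,0]],[1.5,[-1.54,-3.33,0],[0,0,0]],[1.5,[-1.54,-3.33,-1],[0,0,0]]]'
$H '[[1.5,[-1.54,-3.33,-1],[0,0,0]],[1.5,[-1.54,-3.33,-2],[0,0,0]],[1.5,[-1.54,-3.33,-2],[0,0,0]],[1.5,[0,0,0],[0,0,0]],[1.5,[0,0,0],[0,0,0]]]'
```

```text
time_s: 26.72
ee_pos: [0.5057, -0.1144, 0.1177]
eef_rot: [0.777, 3.04, 0.0]
ft_force: [1.2, -1.2, -0.8]
gripper_width: 0.282
gripper_force: 59.0
time_s: 27.13
ee_pos: [0.4574, -0.2153, 0.0656]
eef_rot: [-0.789, -3.04, 0.001]
ft_force: [0.0, 0.6, -0.3]
gripper_width: 0.285
gripper_force: 59.3
```

```bash
H="python3 -m handwheel"
$H '[[1.5,[0.1,0,-2],[0,0,0]],[1.5,[0,0,-2],[0,0,0]],[1.5,[0,0,-0.8],[0,0,0]],[1.5,[0,0,-0.6],[0,0,0]],[1.5,[0,0,0],[0,0,0]]]'
$H '[[1.5,[0,0,-0.2],[0,0,0]],[1.5,[0,0,0],[0,0,0]]]'
```

```text
time_s: 27.55
ee_pos: [0.4604, -0.2116, 0.0112]
eef_rot: [-0.778, -3.043, -0.001]
ft_force: [0.0, 0.1, -0.0]
gripper_width: 0.284
gripper_force: 59.3
time_s: 27.72
ee_pos: [0.4607, -0.2125, 0.01]
eef_rot: [0.779, 3.042, -0.0]
ft_force: [-0.0, -0.4, -1.9]
gripper_width: 0.285
gripper_force: 59.3
```

```bash
H="python3 -m handwheel"
$H '[[1.5,[0,0,-0.2],[0,0,0]],[1.5,[0,0,0],[0,0,0]],[1.5,[0,0,-0.1],[0,0,0]],[1.5,[0,0,0],[0,0,0]]]'
$H '[[5,[0,0,0],[0,0,0]],[5,[0,0,0],[0,0,0]],[5,[0,0,0],[0,0,0]],[5,[0,0,1],[0,0,0]],[5,[0,0,3],[0,0,0]]]'
$H '[[5.5,[0,0,4],[0,0,0]],[5.5,[0,0,4],[0,0,0]],[5.5,[1.54,3.33,2],[0,0,0]],[5.5,[1.54,3.33,0],[0,0,0]],[5.5,[1.54,3.33,0],[0,0,0]]]'
$H '[[5.5,[1.54,3.33,0],[0,0,0]],[5.5,[1.54,3.33,0],[0,0,0]],[5.5,[1.54,3.33,0],[0,0,0]],[5.5,[1.54,3.33,0],[0,0,0]],[5.5,[0,0,0],[0,0,0]]]'
$H '[[5.5,[0,0,0],[0,0,0]],[5.5,[0,0,0],[0,0,0]],[5.5,[0,0,0],[0,0,0]],[5.5,[0,0,0],[0,0,0]]]'
python3 n.py .068 .076
python3 - <<'E'
from h import *
t=ctrl.snapshot("top");W=cloud(t);m=(W[...,2]>.008)&(W[...,1]<-.1)&(W[...,1]>-.45)&(W[...,0]>.36)&(W[...,0]<.64)
print(m.sum(),cv2.minAreaRect((W[m][:,:2]*1000).astype(np.float32)),W[m][:,2].max())
w=ctrl.snapshot("wrist");cv2.imwrite("pics/n1.png",np.hstack([w["image"][:,60:460],cv2.resize(t["image"][190:310,310:460],(400,384))]))
E
```

```text
time_s: 28.05
ee_pos: [0.4604, -0.2126, 0.0076]
eef_rot: [0.78, 3.042, 0.001]
ft_force: [-2.5, 1.1, 11.9]
gripper_width: 0.289
gripper_force: 60.7
time_s: 28.47
ee_pos: [0.4582, -0.2115, 0.0445]
eef_rot: [-0.779, -3.037, -0.001]
ft_force: [1.2, 0.0, 0.2]
gripper_width: 0.584
gripper_force: 0.0
time_s: 28.88
ee_pos: [0.5074, -0.1123, 0.149]
eef_rot: [0.782, 3.038, 0.001]
ft_force: [0.3, 0.8, -0.4]
gripper_width: 0.646
gripper_force: 0.0
time_s: 29.3
ee_pos: [0.5702, 0.0297, 0.1461]
eef_rot: [-0.764, -3.047, -0.006]
ft_force: [0.3, 1.9, 0.2]
gripper_width: 0.639
gripper_force: 0.0
time_s: 29.63
ee_pos: [0.5674, 0.0187, 0.1468]
eef_rot: [0.784, 3.042, -0.001]
ft_force: [-0.5, -1.0, -0.3]
gripper_width: 0.644
gripper_force: 0.0
tcp [0.5674 0.0187 0.1468] yaw_y 61.1 tilt [ 0. -0. -1.]
wrist 1937 [0.5687 0.0155 0.0726] ((574.6023559570312, 4.813877105712891), (39.094356536865234, 71.63390350341797), 23.377511978149414)
394 ((505.709228515625, -286.06964111328125), (279.8362121582031, 217.00833129882812), 82.12969207763672) 0.03242446196662596
```

View pics/n1.png

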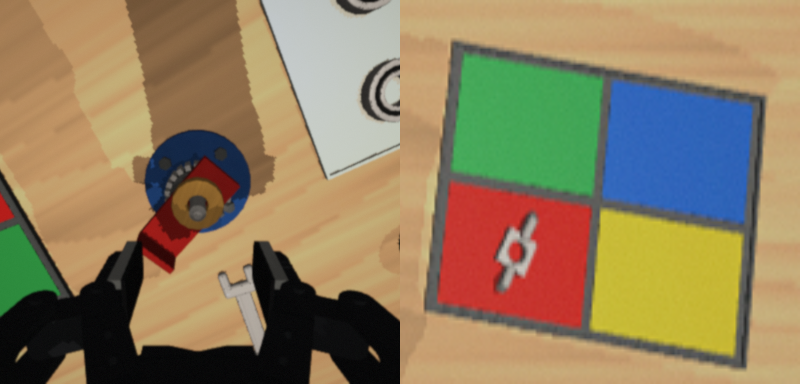

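The left panel shows the washer on top of the stack at about (198,205). The right panel shows the nut standing on the red pad at about (517,252).

```bash
H="python3 -m handwheel"
$H '[[5.5,[0,0.2,-3],[0,0,0]],[5.5,[0,0,-2.5],[0,0,0]],[5.5,[0,0,-1.5],[0,0,0]],[5.5,[0,0,-0.8],[0,0,0]],[5.5,[0,0,-0.5],[0,0,0]]]'
$H '[[5.5,[0,0,0],[0,0,0]],[3,[0,0,0],[0,0,0]],[3,[0,0,0],[0,0,0]],[3,[0,0,0],[0,0,0]],[3,[0,0,0],[0,0,0]]]'
$H '[[3,[0,0,0],[0,0,0]],[3,[0,0,0],[0,0,0]],[3,[0,0,1],[0,0,0]],[3,[0,0,1],[0,0,0]],[3,[0,0,1],[0,0,0]]]'
```

```text
time_s: 30.25
ee_pos: [0.5674, 0.0221, 0.0624]
eef_rot: [-0.78, -3.042, 0.001]
ft_force: [-0.3, 0.3, 0.9]
gripper_width: 0.644
gripper_force: 0.0
time_s: 30.67
ee_pos: [0.5681, 0.0213, 0.065]
eef_rot: [0.781, 3.041, -0.0]
ft_force: [-2.3, -1.8, 5.7]
gripper_width: 0.426
gripper_force: 59.4
time_s: 31.08
ee_pos: [0.5679, 0.0218, 0.0948]
eef_rot: [0.781, 3.042, -0.001]
ft_force: [-0.6, -0.0, -1.5]
gripper_width: 0.427
gripper_force: 60.3
```

```bash
H="python3 -m handwheel"
$H '[[3,[0,0,2.5],[0,0,0]],[3,[-1.26,-3.67,0],[0,0,0]],[3,[-1.26,-3.67,0],[0,0,0]],[3,[-1.26,-3.67,0],[0,0,0]],[3,[-1.26,-3.67,0],[0,0,0]]]'
$H '[[3,[-1.26,-3.67,0],[0,0,0]],[3,[-1.26,-3.67,0],[0,0,0]],[3,[-1.26,-3.67,0],[0,0,0]],[3,[-1.26,-3.67,0],[0,0,0]],[3,[-1.26,-3.67,-2],[0,0,0]]]'
$H '[[3,[-1.26,-3.67,-2],[0,0,0]],[3,[0,0,-2],[0,0,0]],[3,[0,0,0],[0,0,0]],[3,[0,0,0],[0,0,0]]]'
```

```text
time_s: 31.5
ee_pos: [0.5178, -0.125, 0.12]
eef_rot: [0.777, 3.041, 0.002]
ft_force: [0.7, -0.9, -0.3]
gripper_width: 0.424
gripper_force: 60.4
time_s: 31.92
ee_pos: [0.4568, -0.3095, 0.1034]
eef_rot: [0.777, 3.036, -0.003]
ft_force: [1.7, -0.5, -1.5]
gripper_width: 0.423
gripper_force: 60.4
time_s: 32.25
ee_pos: [0.4433, -0.3409, 0.0605]
eef_rot: [-0.781, -3.043, -0.002]
ft_force: [0.4, -0.0, -0.8]
gripper_width: 0.425
gripper_force: 60.4
```

```bash
H="python3 -m handwheel"
$H '[[3,[0,-0.2,-2],[0,0,0]],[3,[0,0,-1.8],[0,0,0]],[3,[0,0,-0.7],[0,0,0]],[3,[0,0,-0.4],[0,0,0]],[3,[0,0,0],[0,0,0]]]'
$H '[[3,[0,0,-0.2],[0,0,0]],[3,[0,0,0],[0,0,0]],[3,[0,0,-0.1],[0,0,0]],[3,[0,0,0],[0,0,0]]]'
```

```text
time_s: 32.67
ee_pos: [0.4439, -0.3425, 0.0117]
eef_rot: [0.777, 3.043, 0.001]
ft_force: [-0.3, -0.1, -0.3]
gripper_width: 0.425
gripper_force: 60.4
time_s: 33.0
ee_pos: [0.4432, -0.3434, 0.0086]
eef_rot: [0.78, 3.043, -0.0]
ft_force: [0.3, -0.3, -0.8]
gripper_width: 0.428
gripper_force: 60.4
```

```bash
H="python3 -m handwheel"
$H '[[3,[0,0,-0.1],[0,0,0]],[3,[0,0,0],[0,0,0]],[3,[0,0,-0.1],[0,0,0]],[3,[0,0,0],[0,0,0]]]'
$H '[[5.5,[0,0,0],[0,0,0]],[5.5,[0,0,0],[0,0,0]],[5.5,[0,0,0],[0,0,0]],[5.5,[0,0,1],[0,0,0]],[5.5,[0,0,3],[0,0,0]]]'
$H '[[5.5,[0,0,4],[0,0,0]],[5.5,[0,0,4],[0,0,0]],[5.5,[0.63,1.83,2.5],[0,0,0.112]],[5.5,[0.63,1.83,0],[0,0,0.112]],[5.5,[0.63,1.83,0],[0,0,0.112]]]'
$H '[[5.5,[0.63,1.83,0],[0,0,0.112]],[5.5,[0.63,1.83,0],[0,0,0.112]],[5.5,[0.63,1.83,0],[0,0,0.112]],[5.5,[0.63,1.83,0],[0,0,0.112]],[5.5,[0.63,1.83,0],[0,0,0.112]]]'
$H '[[5.5,[0.63,1.83,0],[0,0,0.112]],[5.5,[0.63,1.83,0],[0,0,0.112]],[5.5,[0.63,1.83,0],[0,0,0.112]],[5.5,[0.63,1.83,0],[0,0,0.112]],[5.5,[0.63,1.83,0],[0,0,0.112]]]'
$H '[[5.5,[0.63,1.83,0],[0,0,0.112]],[5.5,[0.63,1.83,0],[0,0,0.112]],[5.5,[0.63,1.83,0],[0,0,0.112]],[5.5,[0.63,1.83,0],[0,0,0.112]],[5.5,[0.63,1.83,0],[0,0,0.112]]]'
$H '[[5.5,[0.63,1.83,0],[0,0,0.112]],[5.5,[0,0,0],[0,0,0.112]],[5.5,[0,0,0],[0,0,0.112]],[5.5,[0,0,0],[0,0,0.112]],[5.5,[0,0,0],[0,0,0]]]'
$H '[[5.5,[0,0,0],[0,0,0]],[5.5,[0,0,0],[0,0,0]],[5.5,[0,0,0],[0,0,0]],[5.5,[0,0,0],[0,0,0]]]'
cat >> n.py <<'E'
print(st["qpos"].round(2))
for n,S,X in(("w",s,W),("t",t,cloud(t))):
    r=masks(S["image"])["red"]&(abs(X[...,0]-.567)<.08)&(abs(X[...,1])<.08)
    for a,b in((.055,.066),(.074,.085)):
        m=r&(X[...,2]>a)&(X[...,2]<b)
        if m.sum()>20:print(n,a,m.sum(),X[m].mean(0).round(4),cv2.minAreaRect((X[m][:,:2]*1000).astype(np.float32)))
cv2.imwrite("pics/n2.png",np.hstack([s["image"][:,60:460],cv2.resize(t["image"][190:310,310:460],(400,384))]))
E
python3 n.py .055 .09
```

```text
time_s: 33.33
ee_pos: [0.4432, -0.3434, 0.0078]
eef_rot: [0.78, 3.042, 0.0]
ft_force: [-2.9, 3.8, 15.8]
gripper_width: 0.425
gripper_force: 62.4
time_s: 33.75
ee_pos: [0.4412, -0.3415, 0.0437]
eef_rot: [-0.778, -3.037, -0.004]
ft_force: [1.1, 0.3, -0.4]
gripper_width: 0.646
gripper_force: 0.0
time_s: 34.17
ee_pos: [0.4627, -0.2887, 0.1539]
eef_rot: [0.253, 3.127, -0.003]
ft_force: [-0.7, 0.5, 0.1]
gripper_width: 0.642
gripper_force: 0.0
time_s: 34.58
ee_pos: [0.4934, -0.1961, 0.1518]
eef_rot: [-0.623, 3.079, -0.001]
ft_force: [-0.5, -0.5, -0.8]
gripper_width: 0.643
gripper_force: 0.0
time_s: 35.0
ee_pos: [0.5249, -0.1047, 0.1518]
eef_rot: [1.45, -2.787, 0.001]
ft_force: [0.1, 0.2, -0.5]
gripper_width: 0.64
gripper_force: 0.0
time_s: 35.42
ee_pos: [0.5566, -0.0131, 0.152]
eef_rot: [2.163, -2.277, 0.003]
ft_force: [0.4, 0.0, -1.4]
gripper_width: 0.639
gripper_force: 0.0
time_s: 35.83
ee_pos: [0.563, 0.0048, 0.1516]
eef_rot: [-2.613, 1.739, 0.001]
ft_force: [0.2, 0.3, -0.6]
gripper_width: 0.641
gripper_force: 0.0
time_s: 36.17
ee_pos: [0.5626, 0.0042, 0.1513]
eef_rot: [2.608, -1.748, 0.002]
ft_force: [0.3, 0.3, 1.7]
gripper_width: 0.641
gripper_force: 0.0
tcp [0.5626 0.0042 0.1513] yaw_y -157.7 tilt [-0.    -0.002 -1.   ]
wrist 4506 [0.5741 0.004  0.0641] ((572.5179443359375, 8.335346221923828), (36.1005973815918, 85.79127502441406), 21.37482452392578)
[ 0.53  0.64 -0.96  1.78  0.6   1.05  2.88]
w 0.055 522 [ 0.5856 -0.0155  0.0608] ((570.7142333984375, 12.77145004272461), (35.1225471496582, 76.2425308227539), 21.90349769592285)
w 0.074 395 [ 0.587  -0.0287  0.0807] ((587.1724853515625, -28.490419387817383), (34.37320327758789, 5.919727325439453), 20.628742218017578)
```

View pics/n2.png

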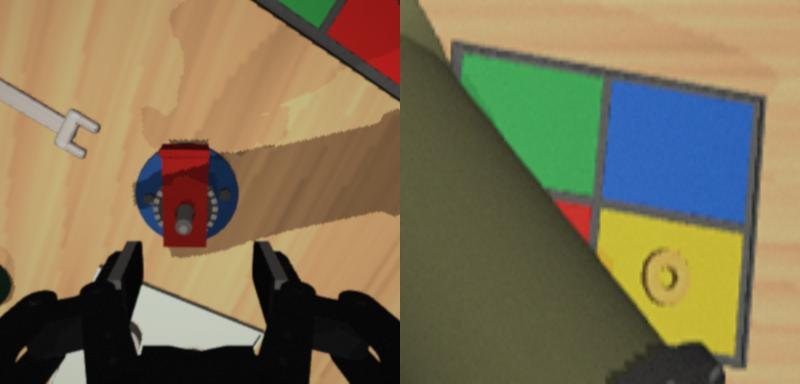

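The left panel shows the bracket with its tab at (187,150). The right panel shows the washer on the yellow pad at (665,275). Joint 7 has reached its limit, so I turn back by a half turn to the equivalent grasp.

```bash
H="python3 -m handwheel"
$H '[[5.5,[0.5,-0.4,0],[0,0,-0.1127]],[5.5,[0.5,-0.3,0],[0,0,-0.1127]],[5.5,[0.5,-0.3,0],[0,0,-0.1127]],[5.5,[0,0,0],[0,0,-0.1127]],[5.5,[0,0,0],[0,0,-0.1127]]]'
$H '[[5.5,[0,0,0],[0,0,-0.1127]],[5.5,[0,0,0],[0,0,-0.1127]],[5.5,[0,0,0],[0,0,-0.1127]],[5.5,[0,0,0],[0,0,-0.1127]],[5.5,[0,0,0],[0,0,-0.1127]]]'
$H '[[5.5,[0,0,0],[0,0,-0.1127]],[5.5,[0,0,0],[0,0,-0.1127]],[5.5,[0,0,0],[0,0,-0.1127]],[5.5,[0,0,0],[0,0,-0.1127]],[5.5,[0,0,0],[0,0,-0.1127]]]'
$H '[[5.5,[0,0,0],[0,0,-0.1127]],[5.5,[0,0,0],[0,0,-0.1127]],[5.5,[0,0,0],[0,0,-0.1127]],[5.5,[0,0,0],[0,0,-0.1127]],[5.5,[0,0,0],[0,0,-0.1127]]]'
$H '[[5.5,[0,0,0],[0,0,-0.1127]],[5.5,[0,0,0],[0,0,-0.1127]],[5.5,[0,0,0],[0,0,-0.1127]],[5.5,[0,0,0],[0,0,-0.1127]],[5.5,[0,0,0],[0,0,-0.1127]]]'
$H '[[5.5,[0,0,0],[0,0,-0.1127]],[5.5,[0,0,0],[0,0,-0.1127]],[5.5,[0,0,0],[0,0,-0.1127]],[5.5,[0,0,0],[0,0,0]],[5.5,[0,0,0],[0,0,0]]]'
$H '[[5.5,[0,0,0],[0,0,0]],[5.5,[0,0,0],[0,0,0]],[5.5,[0,0,0],[0,0,0]]]'
python3 n.py .055 .09
```

```text
time_s: 36.68
ee_pos: [0.578, -0.0056, 0.1514]
eef_rot: [2.015, -2.411, 0.001]
ft_force: [-1.1, 0.6, 0.5]
gripper_width: 0.645
gripper_force: 0.0
time_s: 37.1
ee_pos: [0.5778, -0.0053, 0.1516]
eef_rot: [-1.266, 2.875, -0.001]
ft_force: [0.3, 0.6, 0.1]
gripper_width: 0.64
gripper_force: 0.0
time_s: 37.52
ee_pos: [0.5778, -0.0052, 0.1517]
eef_rot: [-0.416, 3.113, -0.001]
ft_force: [0.0, -0.8, -1.0]
gripper_width: 0.64
gripper_force: 0.0
time_s: 37.93
ee_pos: [0.5778, -0.0052, 0.1517]
eef_rot: [0.465, 3.106, -0.0]
ft_force: [-0.3, 1.1, 0.7]
gripper_width: 0.639
gripper_force: 0.0
time_s: 38.35
ee_pos: [0.5778, -0.0052, 0.1518]
eef_rot: [1.311, 2.854, 0.0]
ft_force: [-1.0, -0.2, 0.6]
gripper_width: 0.643
gripper_force: 0.0
time_s: 38.77
ee_pos: [0.5778, -0.0051, 0.1516]
eef_rot: [1.76, 2.601, 0.0]
ft_force: [0.5, -0.0, -0.6]
gripper_width: 0.644
gripper_force: 0.0
time_s: 39.02
ee_pos: [0.5777, -0.0056, 0.1512]
eef_rot: [1.763, 2.6, 0.0]
ft_force: [-0.3, 0.7, 0.3]
gripper_width: 0.646
gripper_force: 0.0
tcp [ 0.5777 -0.0056  0.1512] yaw_y 21.7 tilt [ 0.  0. -1.]
wrist 5099 [0.5735 0.0066 0.0637] ((572.9813842773438, 7.952228546142578), (36.11885070800781, 84.573974609375), 21.354869842529297)
[ 0.02  0.5  -0.09  1.74  0.05  0.9   0.29]
w 0.055 28 [ 0.5841 -0.018   0.0608] ((582.4513549804688, -16.67514419555664), (35.3989143371582, 17.55300521850586), 20.141063690185547)
```

```bash
H="python3 -m handwheel"
$H '[[5.5,[0,0,-3.5],[0,0,0]],[5.5,[0,0,-3],[0,0,0]],[5.5,[0,0,-2],[0,0,0]],[5.5,[0,0,-1],[0,0,0]],[5.5,[0,0,-0.5],[0,0,0]]]'
$H '[[5.5,[0,0,0],[0,0,0]],[2.5,[0,0,0],[0,0,0]],[2.5,[0,0,0],[0,0,0]],[2.5,[0,0,0],[0,0,0]],[2.5,[0,0,0],[0,0,0]]]'
$H '[[2.5,[0,0,0],[0,0,0]],[2.5,[0,0,0],[0,0,0]],[2.5,[0,0,0.8],[0,0,0]],[2.5,[0,0,0.8],[0,0,0]],[2.5,[0,0,0],[0,0,0]]]'
```

```text
time_s: 39.53
ee_pos: [0.5769, -0.0056, 0.0497]
eef_rot: [-1.764, -2.597, 0.002]
ft_force: [0.3, -0.4, -0.0]
gripper_width: 0.645
gripper_force: 0.0
time_s: 39.95
ee_pos: [0.5787, -0.0057, 0.0527]
eef_rot: [1.764, 2.597, 0.002]
ft_force: [-0.4, -1.4, 6.4]
gripper_width: 0.398
gripper_force: 59.8
time_s: 40.37
ee_pos: [0.5786, -0.0054, 0.0691]
eef_rot: [1.764, 2.597, 0.002]
ft_force: [0.9, -0.4, -1.8]
gripper_width: 0.397
gripper_force: 60.0
```

```bash
H="python3 -m handwheel"
$H '[[2.5,[0,0,1],[0,0,0]],[2.5,[0,0,1],[0,0,0]],[2.5,[0,0,1],[0,0,0]],[2.5,[0,0,1],[0,0,0]],[2.5,[0,0,1],[0,0,0]]]'
$H '[[2.5,[0,0,0],[0,0,0]],[2.5,[0,0,0],[0,0,0]],[2.5,[0,0,0],[0,0,0]]]'
python3 - <<'E'
from h import *
st=ctrl.state();s=ctrl.snapshot("wrist");X=cloud(s,wristT(s,st));print(st["ee_pos"].round(4),st["gripper_width"])
r=masks(s["image"])["red"]&(abs(X[...,0]-.567)<.08)&(abs(X[...,1])<.08)&(X[...,2]>.08)
P=X[r];print(len(P),P.min(0),P.max(0))
m=r&(X[...,2]<.125);P=X[m]
A=np.c_[P[:,:2]-P[:,:2].mean(0),np.ones(len(P))];print(P.mean(0),np.linalg.lstsq(A,P[:,2],rcond=None)[0])
t=ctrl.snapshot("scene");cv2.imwrite("pics/n3.png",np.hstack([s["image"][:,60:460],cv2.resize(t["image"][140:260,190:315],(400,384))]))
E
```

```text
time_s: 40.78
ee_pos: [0.5778, -0.0055, 0.1185]
eef_rot: [1.765, 2.598, 0.0]
ft_force: [-0.3, -0.3, -1.3]
gripper_width: 0.394
gripper_force: 60.1
time_s: 41.03
ee_pos: [0.5775, -0.0055, 0.117]
eef_rot: [-1.765, -2.598, 0.0]
ft_force: [0.4, 0.3, -1.5]
gripper_width: 0.401
gripper_force: 60.1
[ 0.5775 -0.0055  0.117 ] 0.4010469699830236
6646 [ 0.53494591 -0.0335372   0.12292317] [0.60169429 0.05393124 0.18926929]
[0.56610668 0.02645078 0.12455303] [-0.0008636  -0.00051437  0.12455303]
```

View pics/n3.png

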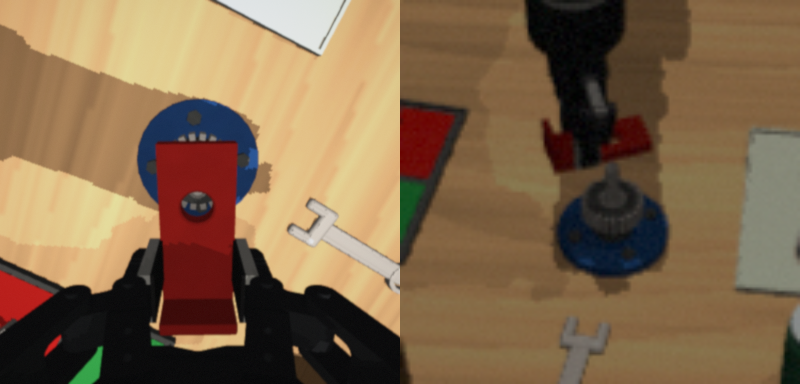

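The bracket is off the stud and held level, and the gear alone remains on the boss (right panel, about (612,210)).

```bash
H="python3 -m handwheel"
$H '[[2.5,[-0.44,-3.77,0],[0,0,-0.051]],[2.5,[-0.44,-3.77,0],[0,0,-0.051]],[2.5,[-0.44,-3.77,0],[0,0,-0.051]],[2.5,[-0.44,-3.77,0],[0,0,-0.051]],[2.5,[-0.44,-3.77,0],[0,0,-0.051]]]'
$H '[[2.5,[-0.44,-3.77,-1],[0,0,-0.051]],[2.5,[-0.44,-3.77,-1],[0,0,-0.051]],[2.5,[-0.44,-3.77,-1],[0,0,-0.051]],[2.5,[-0.44,-3.77,-1],[0,0,-0.051]],[2.5,[-0.44,-3.77,-1],[0,0,-0.051]]]'
$H '[[2.5,[0,0,-1],[0,0,0]],[2.5,[0,0,-1],[0,0,0]],[2.5,[0,0,0],[0,0,0]],[2.5,[0,0,0],[0,0,0]],[2.5,[0,0,0],[0,0,0]]]'
python3 - <<'E'
from h import *
st=ctrl.state();s=ctrl.snapshot("wrist");X=cloud(s,wristT(s,st));print(st["ee_pos"].round(4))
Rm=R.from_rotvec(st["eef_rot"]).as_matrix();print(np.degrees(np.arctan2(Rm[1,1],Rm[0,1])))
r=masks(s["image"])["red"]&(X[...,2]>.04)&(X[...,2]<.065);P=X[r]
A=np.c_[P[:,:2]-P[:,:2].mean(0),np.ones(len(P))];print(len(P),P.mean(0),np.linalg.lstsq(A,P[:,2],rcond=None)[0]);print(cv2.minAreaRect((P[:,:2]*1000).astype(np.float32)))
E
```

```text
time_s: 41.55
ee_pos: [0.555, -0.1956, 0.1166]
eef_rot: [-2.083, -2.35, 0.001]
ft_force: [0.8, 0.1, -2.9]
gripper_width: 0.396
gripper_force: 60.1
time_s: 41.97
ee_pos: [0.5329, -0.384, 0.066]
eef_rot: [-2.365, -2.066, 0.0]
ft_force: [1.0, -0.0, -2.1]
gripper_width: 0.395
gripper_force: 60.1
time_s: 42.38
ee_pos: [0.5347, -0.3807, 0.0474]
eef_rot: [-2.361, -2.072, -0.001]
ft_force: [0.5, -0.2, -1.4]
gripper_width: 0.398
gripper_force: 60.1
[ 0.5347 -0.3807  0.0474]
-7.445961286939129
10391 [ 0.53784944 -0.35941863  0.05540401] [-0.00231495  0.00379616  0.05540401]
((537.3895263671875, -362.9883728027344), (79.66746520996094, 35.76129150390625), 83.23477935791016)
```

```bash
H="python3 -m handwheel"
$H '[[2.5,[0,0,-1.5],[0,0,0]],[2.5,[0,0,-1.2],[0,0,0]],[2.5,[0,0,-0.8],[0,0,0]],[2.5,[0,0,-0.4],[0,0,0]],[2.5,[0,0,0],[0,0,0]]]'
$H '[[2.5,[0,0,-0.2],[0,0,0]],[2.5,[0,0,0],[0,0,0]],[2.5,[0,0,-0.1],[0,0,0]],[2.5,[0,0,0],[0,0,0]]]'
```

```text
time_s: 42.85
ee_pos: [0.5332, -0.3818, 0.007]
eef_rot: [-2.362, -2.069, 0.001]
ft_force: [0.4, -0.2, -1.5]
gripper_width: 0.397
gripper_force: 60.2
time_s: 43.18
ee_pos: [0.534, -0.3828, 0.006]
eef_rot: [2.363, 2.069, 0.0]
ft_force: [-2.4, -0.4, 1.9]
gripper_width: 0.393
gripper_force: 60.5
```

```bash
H="python3 -m handwheel"
$H '[[5.5,[0,0,0],[0,0,0]],[5.5,[0,0,0],[0,0,0]],[5.5,[0,0,0],[0,0,0]],[5.5,[0,0,0],[0,0,0]],[5.5,[0,0,2],[0,0,0]]]'
$H '[[7.2,[0,0,3],[0,0,0]],[7.2,[0,0,4],[0,0,0]],[7.2,[0,0,4],[0,0,0]],[7.2,[0.3,3.66,1.5],[0,0,0.08]],[7.2,[0.3,3.66,0],[0,0,0.08]]]'
$H '[[7.2,[0.3,3.66,0],[0,0,0.08]],[7.2,[0.3,3.66,0],[0,0,0.08]],[7.2,[0.3,3.66,0],[0,0,0.08]],[7.2,[0.3,3.66,0],[0,0,0.08]],[7.2,[0.3,3.66,0],[0,0,0.08]]]'
$H '[[7.2,[0.3,3.66,0],[0,0,0.08]],[7.2,[0.3,3.66,0],[0,0,0.08]],[7.2,[0.3,3.66,0],[0,0,0.08]],[7.2,[0.3,3.66,0],[0,0,0.08]],[7.2,[0,0,0],[0,0,0]]]'
$H '[[7.2,[0,0,0],[0,0,0]],[7.2,[0,0,0],[0,0,0]],[7.2,[0,0,0],[0,0,0]],[7.2,[0,0,0],[0,0,0]]]'
python3 n.py .045 .06
python3 - <<'E'
from h import *
a=cv2.imread("pics/n2.png");cv2.imwrite("pics/n4.png",a)
s=ctrl.snapshot("scene");cv2.imwrite("pics/n5.png",np.hstack([a,cv2.resize(s["image"][150:230,90:220],(0,0),fx=384/80,fy=384/80)])[:, 0:1500:1][::2,::2])
E
```

```text
time_s: 43.6
ee_pos: [0.5318, -0.381, 0.0219]
eef_rot: [-2.359, -2.066, 0.002]
ft_force: [-0.2, 1.3, 0.3]
gripper_width: 0.645
gripper_force: 0.0
time_s: 44.02
ee_pos: [0.5411, -0.3127, 0.1552]
eef_rot: [2.186, 2.243, 0.001]
ft_force: [1.8, 0.5, -0.2]
gripper_width: 0.845
gripper_force: 0.0
time_s: 44.43
ee_pos: [0.5546, -0.1247, 0.1505]
eef_rot: [1.695, 2.645, 0.0]
ft_force: [0.6, 0.1, -1.6]
gripper_width: 0.843
gripper_force: 0.0
time_s: 44.85
ee_pos: [0.567, 0.03, 0.1506]
eef_rot: [-1.235, -2.887, -0.009]
ft_force: [0.1, 1.5, 0.5]
gripper_width: 0.841
gripper_force: 0.0
time_s: 45.18
ee_pos: [0.5667, 0.0182, 0.1502]
eef_rot: [1.261, 2.877, -0.001]
ft_force: [-1.0, -1.0, -0.6]
gripper_width: 0.847
gripper_force: 0.0
tcp [0.5667 0.0182 0.1502] yaw_y 42.6 tilt [-0.    -0.001 -1.   ]
wrist 2616 [0.5667 0.0214 0.0506] ((568.6115112304688, 19.645227432250977), (53.97257614135742, 54.009178161621094), 40.860130310058594)
[ 0.06  0.5  -0.21  1.77  0.13  0.89  0.54]
```

View pics/n5.png

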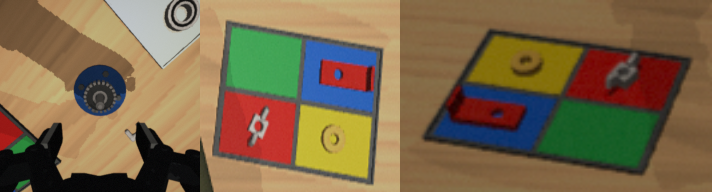

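All three placed parts look right: the bracket lies flat on blue with its tab up, the washer is on yellow and the nut on red. The gear comes next.

```bash
H="python3 -m handwheel"
$H '[[7.2,[0,0.25,-3.5],[0,0,0]],[7.2,[0,0,-3],[0,0,0]],[7.2,[0,0,-2.5],[0,0,0]],[7.2,[0,0,-1.5],[0,0,0]],[7.2,[0,0,-0.8],[0,0,0]]]'
$H '[[7.2,[0,0,0],[0,0,0]],[4.5,[0,0,0],[0,0,0]],[4.5,[0,0,0],[0,0,0]],[4.5,[0,0,0],[0,0,0]],[4.5,[0,0,0],[0,0,0]]]'
$H '[[4.5,[0,0,0],[0,0,0]],[4.5,[0,0,0],[0,0,0]],[4.5,[0,0,0.8],[0,0,0]],[4.5,[0,0,0.8],[0,0,0]],[4.5,[0,0,0],[0,0,0]]]'
```

```text
time_s: 45.75
ee_pos: [0.5654, 0.022, 0.035]
eef_rot: [-1.257, -2.876, 0.003]
ft_force: [-0.3, -0.3, -0.4]
gripper_width: 0.843
gripper_force: 0.0
time_s: 46.17
ee_pos: [0.5673, 0.0223, 0.0389]
eef_rot: [1.257, 2.877, 0.001]
ft_force: [-2.7, -0.8, 5.9]
gripper_width: 0.599
gripper_force: 62.0
time_s: 46.58
ee_pos: [0.5674, 0.0224, 0.0552]
eef_rot: [1.257, 2.877, 0.001]
ft_force: [-0.4, -0.4, -2.3]
gripper_width: 0.598
gripper_force: 63.2
```

```bash
H="python3 -m handwheel"
$H '[[4.5,[0,0,1.5],[0,0,0]],[4.5,[0,0,1.5],[0,0,0]],[4.5,[0,0,1.5],[0,0,0]],[4.5,[0,0,1.5],[0,0,0]],[4.5,[0,0,0],[0,0,0]]]'
$H '[[4.5,[-0.17,-3.54,0],[0,0,0]],[4.5,[-0.17,-3.54,0],[0,0,0]],[4.5,[-0.17,-3.54,0],[0,0,0]],[4.5,[-0.17,-3.54,-1],[0,0,0]],[4.5,[-0.17,-3.54,-1],[0,0,0]]]'
$H '[[4.5,[-0.17,-3.54,-1],[0,0,0]],[4.5,[-0.17,-3.54,-1],[0,0,0]],[4.5,[0,0,-2],[0,0,0]],[4.5,[0,0,0],[0,0,0]],[4.5,[0,0,0],[0,0,0]]]'
```

```text
time_s: 47.0
ee_pos: [0.5685, 0.0228, 0.1162]
eef_rot: [1.255, 2.875, 0.004]
ft_force: [0.3, -0.4, -2.9]
gripper_width: 0.598
gripper_force: 63.5
time_s: 47.42
ee_pos: [0.5582, -0.156, 0.0928]
eef_rot: [1.256, 2.878, 0.0]
ft_force: [0.5, -0.3, -3.2]
gripper_width: 0.59
gripper_force: 63.5
time_s: 47.83
ee_pos: [0.5537, -0.2248, 0.0517]
eef_rot: [-1.257, -2.876, -0.001]
ft_force: [-0.1, 0.3, -2.2]
gripper_width: 0.596
gripper_force: 63.7
```

```bash
H="python3 -m handwheel"
$H '[[4.5,[0.1,0,-1.5],[0,0,0]],[4.5,[0,0,-1.3],[0,0,0]],[4.5,[0,0,-0.7],[0,0,0]],[4.5,[0,0,-0.4],[0,0,0]],[4.5,[0,0,0],[0,0,0]]]'
$H '[[4.5,[0,0,-0.2],[0,0,0]],[4.5,[0,0,0],[0,0,0]],[4.5,[0,0,-0.1],[0,0,0]],[4.5,[0,0,0],[0,0,0]]]'
```

```text
time_s: 48.25
ee_pos: [0.5559, -0.2241, 0.014]
eef_rot: [-1.255, -2.879, -0.0]
ft_force: [0.5, 0.3, -2.2]
gripper_width: 0.595
gripper_force: 63.7
time_s: 48.58
ee_pos: [0.556, -0.2253, 0.0115]
eef_rot: [1.257, 2.878, -0.0]
ft_force: [0.7, -0.1, -2.9]
gripper_width: 0.598
gripper_force: 63.7
```

```bash
H="python3 -m handwheel"
$H '[[4.5,[0,0,-0.15],[0,0,0]],[4.5,[0,0,0],[0,0,0]],[4.5,[0,0,0],[0,0,0]]]'
$H '[[7,[0,0,0],[0,0,0]],[7,[0,0,0],[0,0,0]],[7,[0,0,0],[0,0,0]],[7,[0,0,0],[0,0,0]],[7,[0,0,1],[0,0,0]]]'
$H '[[7,[0,0,3],[0,0,0]],[7,[0,0,4],[0,0,0]],[7,[0,0,4],[0,0,0]],[7,[0,0,4],[0,0,0]],[7,[-2,2.5,1],[0,0,0]]]'
$H '[[7,[-3,2.5,0],[0,0,0]],[7,[-3,2.5,0],[0,0,0]],[7,[-2,3,0],[0,0,0]],[7,[-1,3.5,0],[0,0,0]],[7,[0,3.5,0],[0,0,0]]]'
$H '[[7,[0,2,0],[0,0,0]],[7,[0,0,0],[0,0,0]],[7,[0,0,0],[0,0,0]],[7,[0,0,0],[0,0,0]],[7,[0,0,0],[0,0,0]]]'
python3 - <<'E'
from h import *
t=ctrl.snapshot("top");s=ctrl.snapshot("scene");W=cloud(t)
print(bearings(t,box=(.4,.68,.1,.45)))
for n,c in dict(red=(.4595,-.2129),yellow=(.4414,-.3455),blue=(.5366,-.3588),green=(.555,-.2262)).items():
    m=(W[...,2]>.009)&(np.hypot(W[...,0]-c[0],W[...,1]-c[1])<.05);P=W[m]
    print(n,m.sum(),cv2.minAreaRect((P[:,:2]*1000).astype(np.float32)) if m.any() else '',P[:,2].max() if m.any() else'')
a=cv2.resize(t["image"][100:310,75:460],(770,420));b=cv2.resize(s["image"][130:300,90:410],(320,170))
b=cv2.copyMakeBorder(b,0,0,0,450,cv2.BORDER_CONSTANT);cv2.imwrite("pics/f.png",np.vstack([a,b]))
E
```

```text
time_s: 48.83
ee_pos: [0.5561, -0.2254, 0.01]
eef_rot: [1.257, 2.878, 0.0]
ft_force: [1.1, 0.5, 0.4]
gripper_width: 0.599
gripper_force: 64.0
time_s: 49.25
ee_pos: [0.5547, -0.2248, 0.0184]
eef_rot: [-1.256, -2.876, 0.0]
ft_force: [-0.3, 0.3, 0.3]
gripper_width: 0.822
gripper_force: 0.0
time_s: 49.67
ee_pos: [0.5411, -0.2055, 0.1869]
eef_rot: [1.259, 2.863, -0.001]
ft_force: [1.9, -0.8, 0.7]
gripper_width: 0.823
gripper_force: 0.0
time_s: 50.08
ee_pos: [0.4429, -0.0498, 0.1807]
eef_rot: [1.26, 2.878, -0.002]
ft_force: [-0.3, -0.7, -0.4]
gripper_width: 0.82
gripper_force: 0.0
time_s: 50.5
ee_pos: [0.4458, -0.0314, 0.1799]
eef_rot: [1.26, 2.878, -0.001]
ft_force: [-0.3, -0.0, -0.7]
gripper_width: 0.816
gripper_force: 0.0
[(576.5, 207.9, 26.0, np.float64(17.6)), (540.1, 341.4, 26.3, np.float64(17.7)), (484.6, 217.3, 25.9, np.float64(17.4)), (475.6, 310.9, 26.6, np.float64(17.5))]
red 185 ((450.74652099609375, -212.21646118164062), (71.58905029296875, 38.76689910888672), 5.303553104400635) 0.033404164820643234
yellow 215 ((445.23663330078125, -337.3645324707031), (49.52842330932617, 38.90624237060547), 75.48480987548828) 0.01893989687900799
blue 576 ((550.71337890625, -366.583984375), (87.46842193603516, 66.57672119140625), 82.61402130126953) 0.03592491309149293
green 393 ((564.8771362304688, -223.83863830566406), (69.26616668701172, 54.08979034423828), 16.835445404052734) 0.025251896778651473
```

View pics/f.png

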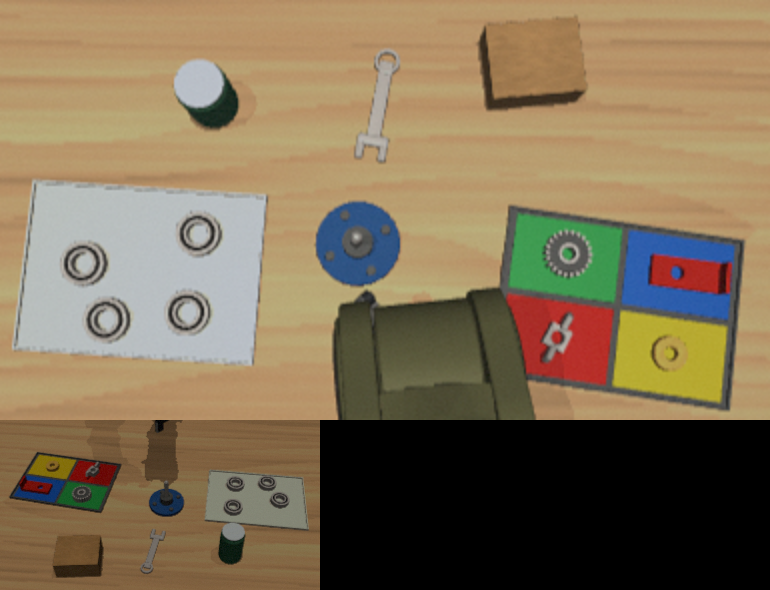

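The final view shows four bearings flat in the white tray, the stud bare, and each part on its own pad. The oil can, carton and wrench have not moved.

```bash
python3 -c "
from station import ctrl
print(ctrl.job_done())"
```

```text
the job is handed in; nothing more can be done
None
```

The job is handed in at about 50 s on the robot's clock: the four bearings lie flat in the white tray, the nut, washer, bracket and gear are each on their own pad, and the oil can, carton and wrench were left alone; the hand-in returned no verdict.

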